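Hang the rinsed electrode carriers over the drip tray

ROBOT

A 6-joint arm with a two-finger parallel gripper is mounted at the origin on the work surface. World frame = base frame: x ahead of the robot, y to its left, z up, the work surface at z = 0. Lengths are in m, angles in degrees, forces in N, time in s.
With the tool pointing down it reaches from about 0.4 to 0.825 m from the base axis. Payload 7 kg.
Tool frame: the origin (TCP) lies midway between the tips of the shut fingers; the grasp point (between the pads) lies r.grasp_offset behind it (r.grasp_offset is the distance from the TCP to the grasp point, in m); z points along the fingers, y is the direction in which the jaws open and shut (so a half turn about z gives the same grasp; the last joint's range is limited). The gripper opens to 88 mm and grips with 3 to 60 N. Pads are 19 mm wide; open, the fingers measure 130 mm over their backs; the gripper's body (78 mm by 193 mm) begins 47 mm behind the grasp point.
Start: joints at [84.345, 20.546, 0.682, 0, -70.136, -16.507], TCP at [0.255, 0.625, 0.227] pointing down, gripper open.
Joint ranges: [-176.03, 176.03], [-82.01, 121.73], [-58.28, 71.71], [-173.87, 95.51], [-174.79, -0.11], [-173.66, 173.66]. Speed limits (degrees/s): [136.94, 136.94, 172.46, 180, 180, 180].

INTERFACE

Orientations are given as [roll, pitch, yaw] about the fixed x, y, z axes, in that order (R = Rz(yaw) Ry(pitch) Rx(roll)).
In Python, from plant import status, imaging, r gives the robot as it stands.
- The arm moves only by the tool apply_moves, never from a script. Its argument "moves" is a list of rows, each a list of 6 numbers: the shift along the tool's x, y, z in units of 200 mm (1.0 is 200 mm), then the turn, a rotation vector about the tool's x, y, z in units of 90 degrees (1.0 is 90 degrees). In form: [[tx, ty, tz, rx, ry, rz], ...]. A call has 1 to 12 rows; each row is the pose to reach, as a shift and turn from the pose measured when the call began, along the tool's axes at that moment; what a row does not reach only later rows make up. A row lasts 1/8 s, in which the tool goes at most 62.5 mm and 10.7 degrees, less where a joint would pass 70% of its speed; a pose out of reach is approached as far as the arm can. A call with a number of a shift or a turn outside -1 to 1 is refused whole. A call with a gripper value outside its range is refused whole. "hand" is the closure, from -1 (fully open) to 1 (shut), set as the call begins (left out, the last holds). The fingers move at their own pace and stop on an object; "grip_force" is the grip in N (left out, the last holds). Time passes only in rows, so rows that repeat a pose let the fingers close. It gives the time, the measured TCP pose, the force and the opening at its end, in the units of the state.
- status.get_state(): the state, without advancing time (a new reading comes with each control period).
- imaging.capture(name): name is "side" or "top" or "wrist"; returns (picture, depth): 420x560x3 uint8, blue, green, red; 420x560 float32, m along the optical axis (not along the pixel's ray), 0 where there is no reading.
- imaging.camera_info(name): a dict with "fx", "fy", "cx", "cy" (pixels), "k1" (the pictures are not rectified: a ray, as slopes to the right and down, at radius r is drawn at 1 + k1 r^2 times it, then the intrinsics apply), "T" (4x4, takes a point from camera to world coordinates). Camera axes: x right, y up, looking along -z (the intrinsics and any distortion apply to the point x, -y, -z); pixel columns grow to the right and rows downward; lengths in m; the calibration is good to about 2 mm. A picture is of the moment at which its call begins: read the wrist's pose just before it. camera_info takes no time and is no camera call; for the wrist camera it gives the pose at the moment of the call.
- r.close_job(): hands the job in, once; it reports no verdict.
The state is a dict: "time_s": time; "joints": joint angles; "qd": joint speeds; "joint_torque": joint torques, N m; "tcp_pos": TCP position; "eef_rot": TCP orientation; "contact_force": force on the tool from outside, world axes, zero at the start; "moment": the same for the moment, N m; "gripper_width": finger opening in m.
Only numpy, scipy, OpenCV 4.12 (cv2) and the standard library are available. Lean on these libraries where they do the work, as an engineer would, in place of code of your own. Each camera call takes 0.05 s, during which the arm holds its last target.

TASK

Clear the beaker out of the drip tray's way by standing it in the middle of the stirrer's plate, then swing the drip tray out under the rail until it is fully home against its end stop. After that, hook every electrode carrier onto the open part of the rail and slide it along under the guard bar, so that each hangs freely at a yellow ring mark of its own (any of the marks). Leave the other bottles where they are.

Things in the scene. Friction and masses are not known exactly. Their poses are not given: they have to be found in the camera images.
- stand: fixed stand: level steel rail, 11 mm thick, axis 195 mm up, along the stand's y between posts (20 mm thick) at y 240 mm (left, 222 tall) and y -200 mm. Origin on the bench under the rail, x away from the robot. A white guard bar 8 mm thick, 18 mm behind the rail (+x), axis 204.5 mm up, runs from the left post to y -49 mm: hung carriers slide under it but cannot be hooked on or lifted off there
- rail_entry (a point): top of the rail (200.5 mm high) in the middle of its open part (stand y -160 to -65 mm, no guard bar), at stand y -110 mm: where carriers are hooked on; axes as the stand
- tray (a joint): angle of the grey drip tray about the left post: 0 points to the stand's -x (towards the robot); grows as it swings anticlockwise seen from above; 1.571 is the end stop, the tray then lying under the marks. Stiff hinge (0.25 N m friction), stays where left. Tray 76 mm wide, reaching 270 mm from the hinge, 34 to 52 mm above the bench
- tray_hinge (a point): on the tray's hinge axis (the left post), 90 mm above the bench; axes as the stand
- tray_knob (a point): point on the axis of the tray's upright round black knob, 15 mm below its top: knob 20 mm in diameter, from 44 to 106 mm above the bench, free all round above 52 mm, 199 mm from the hinge axis; moves with the tray
- beaker: empty straight-sided white plastic beaker, 54 mm across, 80 mm tall, wall 3 mm, origin at the centre of its underside, z up; it starts in the way of the tray's swing. 0.09 kg
- stirrer_plate (a point): centre of the top of the white square plate (130 x 130 mm, 51 mm above the bench) of the fixed white magnetic stirrer at the right
- mark_a (a point): top of the rail (200.5 mm high) at the centre of a yellow ring mark 12 mm wide, the one at the left end, 90 mm from the left post; marks are 70 mm apart; axes as the stand. A carrier hung here has its hook's apex 2 mm above this point; pressed down it jams instead of sliding
- mark_b (a point): top of the rail (200.5 mm high) at the centre of a yellow ring mark 12 mm wide, the one at the middle; marks are 70 mm apart; axes as the stand. A carrier hung here has its hook's apex 2 mm above this point; pressed down it jams instead of sliding
- mark_c (a point): top of the rail (200.5 mm high) at the centre of a yellow ring mark 12 mm wide, the one at the right, 120 mm left of rail_entry; marks are 70 mm apart; axes as the stand. A carrier hung here has its hook's apex 2 mm above this point; pressed down it jams instead of sliding
- carrier1: white and steel electrode carrier, 172 mm tall, 0.14 kg, standing upright; origin under its centre, z up. Round foot 56 mm across, 20 high; stem 22 mm thick to z 49; strap hook 16 mm wide (y), see its hook point; on top a white grip tab 12 mm thick (x), 24 wide (y), z 106 to 172 mm: gripped at z 150 the fingertips clear hook and guard bar. Absent (None) in some starts
- carrier1_hook (a point): apex of the inside of that carrier's hook, 105 mm above its underside, on its axis; axes as the carrier. The hook's mouth opens to +x (about away from the robot at the start), from z 55 mm (lower strap) to z 81 mm (end of the lip at x 16 to 21 mm); roof an inverted V, 32 mm wide inside; back leg at x -16 to -21 mm
- carrier2: another carrier, just like carrier1. Absent (None) in some starts
- carrier2_hook (a point): the same point on this carrier's hook; axes as the carrier
- carrier3: another carrier, just like carrier1. Absent (None) in some starts
- carrier3_hook (a point): the same point on this carrier's hook; axes as the carrier
- dropper: bystander: small amber dropper bottle with a red cap, 36 mm across, 75 mm tall
- jar: bystander: white jar, 52 mm across, 70 mm tall, behind the rail
- amber1: bystander: amber bottle, 64 mm across, 140 mm tall, behind the rail
- amber2: bystander: amber bottle, 56 mm across, 110 mm tall, behind the rail
- wash_bottle: bystander: white wash bottle with a bent spout, 68 mm across, 200 mm tall, at the left

How it is judged:
By the outcome, as a careful person would: the job done as asked, in the order asked, and still so for the second after the job is handed in, with the robot touching nothing.
Of carrier1, carrier2, carrier3 only 2 to 3 are there at a start; the rules pass over those that are not, and their reading is None.
At some moment in a run one of beaker, carrier1, carrier2, carrier3 may be knocked a few centimetres aside while the robot is not near it.
It also fails if it takes over 210 s, if anything falls off the work surface, if the arm or the gripper's body presses on something with over 40 N, if the wrist force passes 120 N, or if a joint passes its speed limit or range.

## Working session

There is one attempt and no reset: what is moved stays moved. The work goes in short steps, Python scripts to look and compute and a tool call to move; the robot and the scene stay as the last step left them, time stands still between calls to the robot, and variables do not carry over. Pictures are saved under pics/ and viewed, and the job is handed in when it is done.

Besides the shell and the picture viewer there is one more tool, called by a JSON object that holds its "method" and its "body", one argument or row to a line. apply_moves: Moves the arm, as the interface text tells. Its arguments: {"type":"object","properties":{"moves":{"type":"array","items":{"type":"array","items":{"type":"number"}}},"hand":{"type":"number"},"grip_force":{"type":"number"}},"required":["moves"]}

```bash
ls; mkdir -p pics; cat > h.py <<'E'
import numpy as np, cv2
from plant import status, imaging, r
from scipy.spatial.transform import Rotation as R
def cap(name,fn=None):
    info=imaging.camera_info(name); p,d=imaging.capture(name)
    np.savez('/tmp/%s.npz'%name,p=p,d=d,T=info['T'],k=[info[x] for x in('fx','fy','cx','cy','k1')])
    if fn: cv2.imwrite('pics/'+fn,p)
    return p,d,info
def load(name):
    z=np.load('/tmp/%s.npz'%name); return z['p'],z['d'],z['T'],z['k']
def ray(u,v,k):
    fx,fy,cx,cy,k1=k
    return cv2.undistortPoints(np.array([[[u,v]]],float),np.array([[fx,0,cx],[0,fy,cy],[0,0,1]]),np.array([k1,0,0,0.]))[0,0]
def px2w(name,u,v,z=None,L=None):
    p,d,T,k=L or load(name)
    s=ray(u,v,k)
    c=np.array([s[0],-s[1],-1])
    dr=T[:3,:3]@c
    if z is None:
        dd=d[int(round(v)),int(round(u))]; return T[:3,3]+dr*dd
    return T[:3,3]+dr*((z-T[2,3])/dr[2])
def cloud(name):
    p,d,T,k=load(name); fx,fy,cx,cy,k1=k
    v,u=np.mgrid[:d.shape[0],:d.shape[1]]
    pts=np.stack([u,v],-1).reshape(-1,1,2).astype(float)
    s=cv2.undistortPoints(pts,np.array([[fx,0,cx],[0,fy,cy],[0,0,1]]),np.array([k1,0,0,0.]))[:,0]
    c=np.c_[s[:,0],-s[:,1],-np.ones(len(s))]*d.reshape(-1,1)
    W=c@T[:3,:3].T+T[:3,3]
    W[d.reshape(-1)==0]=np.nan
    return W.reshape(*d.shape,3)
def st():
    s=status.get_state()
    print('t',s['time_s'],'tcp',np.round(s['tcp_pos'],4),'rot',np.round(s['eef_rot'],2),'F',np.round(s['contact_force'],1),'w',s['gripper_width'],'q',np.round(s['joints'],1))
    return s
def mv(pos,rpy):
    """row for target"""
    s=status.get_state(); R0=R.from_euler('xyz',s['eef_rot'],degrees=True)
    t=R0.inv().apply(np.array(pos)-s['tcp_pos'])/0.2
    rv=(R0.inv()*R.from_euler('xyz',rpy,degrees=True)).as_rotvec(degrees=True)/90
    print('row',np.round(t,4),np.round(rv,4),'dist',np.linalg.norm(t)*200,'rows>=',np.linalg.norm(t)*200/62.5, np.linalg.norm(rv)*90/10.7)
E
python3 - <<'E'
from h import *
for n in('side','top','wrist'):
    p,d,i=cap(n,n+'0.png'); print(n,np.round(i['T'],3).tolist(),[i[x] for x in('fx','fy','cx','cy','k1')])
st(); print(r.grasp_offset)
E
```

```text
pics
side [[0.947, 0.186, -0.262, 0.314], [-0.321, 0.523, -0.789, -0.751], [-0.01, 0.832, 0.555, 0.712], [0.0, 0.0, 0.0, 1.0]] [422.9319931711904, 422.9319931711904, 282.0910918546788, 205.03495975827096, 0.030371157297087385]
top [[0.021, 0.989, -0.144, 0.436], [-1.0, 0.023, 0.008, 0.03], [0.011, 0.143, 0.99, 1.238], [0.0, 0.0, 0.0, 1.0]] [457.7404893512903, 457.7404893512903, 281.1437832065506, 203.0524041409198, -0.05921636623583223]
wrist [[-0.377, 0.881, 0.286, 0.333], [-0.926, -0.359, -0.115, 0.594], [0.002, -0.309, 0.951, 0.384], [0.0, 0.0, 0.0, 1.0]] [332.4682808521136, 332.4682808521136, 279.9737165966269, 212.26019687331654, -0.03249937337336468]
t 0.15 tcp [0.2545 0.6248 0.2259] rot [ 1.7993e+02 -1.0000e-02 -2.2170e+01] F [ 1.4 -0.4 -0.4] w 0.08756017079134208 q [ 84.3  20.6   0.6  -0.  -70.1 -16.5]
0.0188
```

View pics/side0.png

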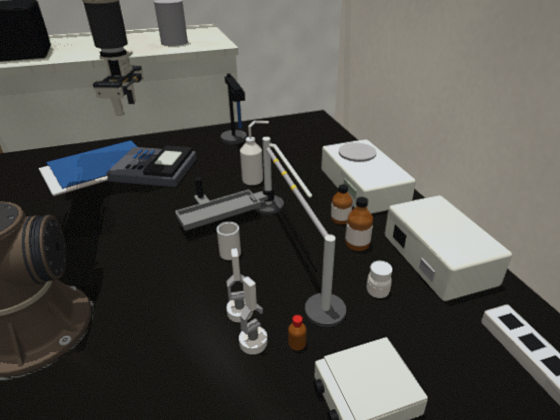

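View pics/top0.png

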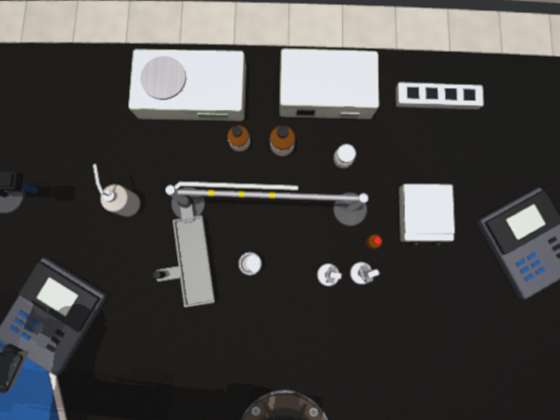

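View pics/wrist0.png

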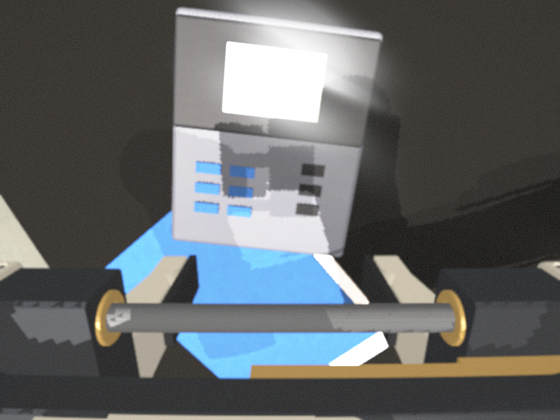

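The two carriers are at about (328,275) and (362,272) in the top view. The beaker is at (250,264), the tray knob at about (160,274), and the stirrer at (427,212).

```bash
python3 - <<'E'
from h import *
p,d,T,k=load('top')
c=p[175:315,145:285];cv2.imwrite('pics/t1.png',cv2.resize(c,None,fx=4,fy=4,interpolation=3))
c=p[175:315,265:465];cv2.imwrite('pics/t2.png',cv2.resize(c,None,fx=4,fy=4,interpolation=3))
p,d,T,k=load('side')
c=p[120:370,160:360];cv2.imwrite('pics/s1.png',cv2.resize(c,None,fx=2.4,fy=2.4,interpolation=3))
for n,u,v in [('top',170,190),('top',363,198),('top',250,264),('top',427,212),('top',332,276),('top',366,273),('top',160,274),('top',240,194),('top',211,193),('top',272,195)]:
    print(n,u,v,np.round(px2w(n,u,v),4))
E
```

```text
top 170 190 [0.6081 0.2732 0.2201]
top 363 198 [ 0.6025 -0.1663  0.2037]
top 250 264 [0.4488 0.0997 0.0023]
top 427 212 [ 0.5936 -0.3653  0.0508]
top 332 276 [ 0.4235 -0.1001  0.1698]
top 366 273 [ 0.4318 -0.1822  0.1546]
top 160 274 [0.418  0.316  0.0973]
top 240 194 [0.6055 0.1162 0.2022]
top 211 193 [0.6072 0.1836 0.1967]
top 272 195 [0.6048 0.0427 0.2026]
```

View pics/t1.png

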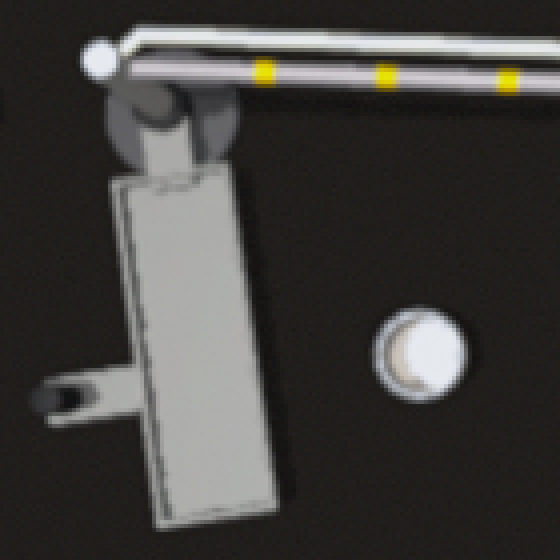

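View pics/t2.png

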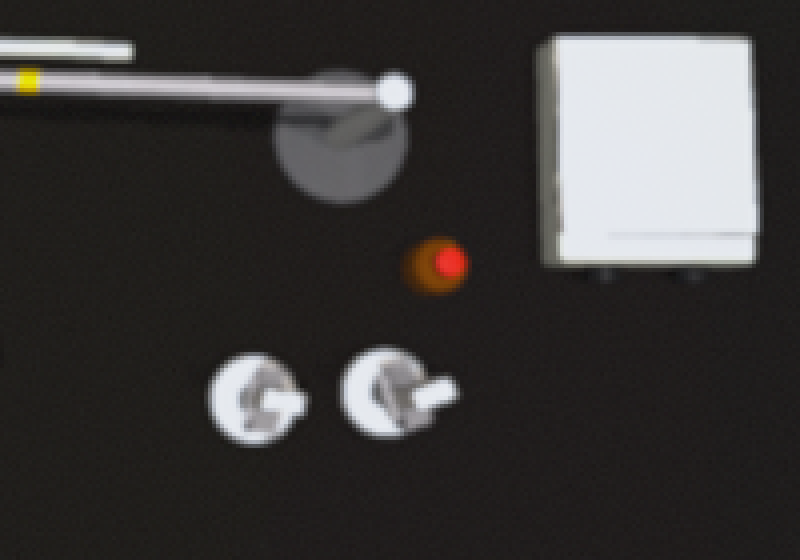

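View pics/s1.png

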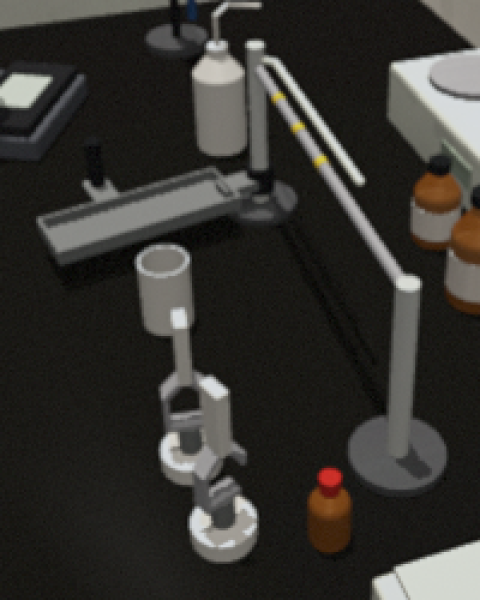

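```bash
cat > meas.py <<'E'
from h import *
def circ(P,r):
    from scipy.optimize import least_squares
    c=least_squares(lambda c:np.hypot(*(P-c).T)-r,P.mean(0)).x; return c
def rect(P):
    (c,s,a)=cv2.minAreaRect((P*1000).astype(np.float32)); return np.round(c,1),np.round(s,1),round(a,1)
def box(W,lo,hi):
    m=np.all((W>lo)&(W<hi),-1); return W[m]
E
python3 - <<'E'
from meas import *
for n in('top','side'):
    W=cloud(n)
    print(n)
    B=box(W,[.4,.05,.07],[.5,.14,.095]); print('beaker rim',len(B),B.mean(0) if len(B) else '',rect(B[:,:2]))
    for y0,y1 in((-.14,-.07),(-.25,-.142)):
        F=box(W,[.36,y0,.012],[.5,y1,.028]); print('foot',len(F),F.mean(0),rect(F[:,:2]))
        t=box(W,[.36,y0,.12],[.5,y1,.18]); print('tab',len(t),t.mean(0),rect(t[:,:2]),t[:,2].max())
        t=box(W,[.36,y0,.16],[.5,y1,.18]); print('tabtop',len(t),t.mean(0),rect(t[:,:2]))
    t=box(W,[.55,.25,.215],[.65,.3,.24]); print('Lpost',len(t),t.mean(0),rect(t[:,:2]))
    t=box(W,[.55,-.19,.195],[.65,-.15,.24]); print('Rpost',len(t),t.mean(0),rect(t[:,:2]))
    t=box(W,[.55,-.14,.19],[.612,.25,.21]); print('rail',len(t),np.polyfit(t[:,1],t[:,0],1),t[:,2].mean())
    t=box(W,[.5,-.6,.045],[.7,-.25,.058]); print('stir',len(t),t.mean(0),rect(t[:,:2]))
    t=box(W,[.36,.28,.09],[.5,.4,.12]); print('knob',len(t),t.mean(0),rect(t[:,:2]) if len(t)>3 else '')
    t=box(W,[.3,.15,.025],[.56,.3,.06]); print('tray',len(t),t.mean(0),rect(t[:,:2]))
E
```

```text
top
beaker rim 77 [0.44987998 0.09642516 0.07954975] (array([450.6,  95.4]), array([50. , 50.5]), 1.5)
foot 183 [ 0.42762474 -0.10068703  0.02003892] (array([ 426.8, -107.8]), array([52.5, 53.6]), 1.1)
tab 58 [ 0.42733614 -0.10540499  0.16708888] (array([ 427.1, -107.5]), array([11.5, 22.2]), 0.7) 0.17395214992187302
tabtop 49 [ 0.42720033 -0.10690362  0.17148339] (array([ 427.1, -107.5]), array([11.5, 22.2]), 0.7)
foot 185 [ 0.43362264 -0.18375631  0.02026981] (array([ 455.1, -197.4]), array([47.4, 98.7]), 70.7)
tab 87 [ 0.43286708 -0.19199897  0.16213209] (array([ 432.9, -194. ]), array([12.2, 23.7]), 18.8) 0.17573413374540636
tabtop 61 [ 0.43276932 -0.19377088  0.17145654] (array([ 432.8, -194.1]), array([12. , 23.5]), 18.8)
Lpost 68 [0.60769301 0.27295234 0.22147453] (array([608.2, 273.2]), array([19.2, 18.5]), 8.2)
Rpost 69 [ 0.60180575 -0.16291575  0.20373105] (array([ 602. , -161.8]), array([18.9, 22.7]), 4.8)
rail 805 [0.01246791 0.60383192] 0.1993081460392695
stir 3388 [ 0.58555537 -0.41684766  0.05122008] (array([ 588.3, -451.6]), array([307.7, 155.2]), 85.7)
knob 64 [0.416
[... 768 characters left out ...]
198.2]), array([13.3, 25.8]), 22.9) 0.17372939623937045
tabtop 110 [ 0.43175597 -0.20062102  0.16860386] (array([ 431.7, -198.1]), array([12.8, 25.9]), 19.8)
Lpost 34 [0.60813039 0.26831144 0.22110355] (array([608.5, 269.9]), array([21. , 16.7]), 73.6)
Rpost 100 [ 0.6020204  -0.16951912  0.20194746] (array([ 604.7, -165.8]), array([27.7, 19.6]), 72.0)
rail 466 [0.0127894  0.60411534] 0.19804909826542474
stir 5735 [ 0.59434235 -0.37694816  0.0508785 ] (array([ 594.6, -372. ]), array([132.5, 149.1]), 90.0)
knob 52 [0.41490316 0.31777177 0.10120614] (array([415. , 320.9]), array([22.1, 17.9]), 75.4)
tray 1650 [0.44687348 0.24337788 0.04096807] (array([450.8, 251.7]), array([225.5, 105.1]), 9.4)
```

```bash
cat >> h.py <<'E'
def chain(*wps,start=None):
    """wps: (x,y,z,yaw) tool-down; prints rows per call assuming each reached"""
    s=status.get_state()
    p=np.array(s['tcp_pos']);R0=R.from_euler('xyz',s['eef_rot'],degrees=True)
    for w in wps:
        R1=R.from_euler('xyz',[180,0,w[3]],degrees=True)
        t=R0.inv().apply(np.array(w[:3])-p)/0.2; rv=(R0.inv()*R1).as_rotvec(degrees=True)/90
        print(w,'row',np.round(np.r_[t,rv],3).tolist(),'rows>=%.1f %.1f'%(np.linalg.norm(t)*200/62.5,np.linalg.norm(rv)*90/10.7))
        p=np.array(w[:3]);R0=R1
E
python3 - <<'E'
from meas import *
print(px2w('top',428.25,209,.051))
for u,v in((553,37),(753,37),(757,235),(558,235)):
    print(px2w('top',265+u/4,175+v/4,.051))
chain((.33,.44,.25,-50),(.42,.26,.25,-80),(.45,.095,.25,-90))
E
```

```text
[ 0.60160276 -0.36874022  0.051     ]
[ 0.66646364 -0.30304167  0.051     ]
[ 0.66984633 -0.43839013  0.051     ]
[ 0.537439  -0.4367541  0.051    ]
[ 0.53484837 -0.30414016  0.051     ]
(0.33, 0.44, 0.25, -50) row [0.698, 0.713, -0.12, 0.001, -0.0, 0.309] rows>=3.2 2.6
(0.42, 0.26, 0.25, -80) row [0.979, 0.234, 0.0, 0.0, -0.0, 0.333] rows>=3.2 2.8
(0.45, 0.095, 0.25, -90) row [0.839, -0.004, -0.0, -0.0, -0.0, 0.111] rows>=2.7 0.9
```

{"method": "apply_moves", "body": {
  "moves": [
    [0.698, 0.713, -0.12, 0, 0, 0.309],
    [0.698, 0.713, -0.12, 0, 0, 0.309],
    [0.698, 0.713, -0.12, 0, 0, 0.309],
    [0.698, 0.713, -0.12, 0, 0, 0.309],
    [0.698, 0.713, -0.12, 0, 0, 0.309]
  ],
  "hand": -1
}}

```text
time_s: 0.78
tcp_pos: [0.3304, 0.4395, 0.2505]
eef_rot: [180.0, -0.0, -50.0]
contact_force: [-0.2, 0.6, 0.2]
gripper_width: 0.0877
```

{"method": "apply_moves", "body": {
  "moves": [
    [0.979, 0.234, 0, 0, 0, 0.333],
    [0.979, 0.234, 0, 0, 0, 0.333],
    [0.979, 0.234, 0, 0, 0, 0.333],
    [0.979, 0.234, 0, 0, 0, 0.333],
    [0.979, 0.234, 0, 0, 0, 0.333]
  ]
}}

```text
time_s: 1.4
tcp_pos: [0.4207, 0.2597, 0.2503]
eef_rot: [180.0, -0.0, -80.0]
contact_force: [-0.5, 1.0, -0.4]
gripper_width: 0.0878
```

```bash
python3 - <<'E'
from meas import *
st(); cap('wrist','w1.png')
chain((.45,.095,.25,-90),(.45,.095,.13,-90))
E
```

```text
t 1.4 tcp [0.4207 0.2597 0.2503] rot [ 1.7998e+02 -2.0000e-02 -7.9970e+01] F [-0.5  1.  -0.4] w 0.08784078922733901 q [ 54.5   2.4 -19.3  -0.  -68.3 -44.5]
(0.45, 0.095, 0.25, -90) row [0.84, -0.001, 0.001, 0.0, -0.0, 0.112] rows>=2.7 0.9
(0.45, 0.095, 0.13, -90) row [0.0, -0.0, 0.6, 0.0, 0.0, 0.0] rows>=1.9 0.0
```

View pics/w1.png

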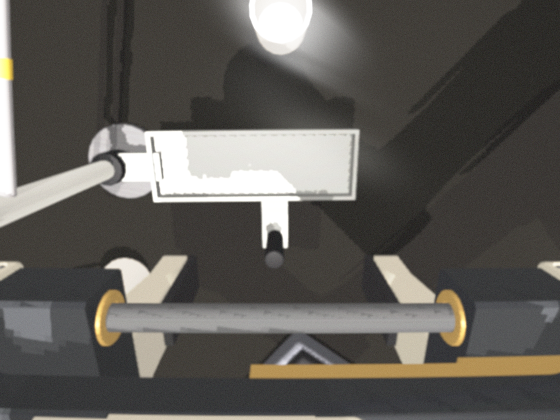

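The beaker is at (280,25) and the knob at (275,258). Nothing has moved.

{"method": "apply_moves", "body": {
  "moves": [
    [0.84, 0, 0, 0, 0, 0.112],
    [0.84, 0, 0, 0, 0, 0.112],
    [0.84, 0, 0, 0, 0, 0.112],
    [0.84, 0, 0, 0, 0, 0.112],
    [0.84, 0, 0, 0, 0, 0.112]
  ]
}}

```text
time_s: 2.08
tcp_pos: [0.45, 0.0963, 0.2502]
eef_rot: [180.0, -0.0, -89.9]
contact_force: [0.1, 0.5, -0.4]
gripper_width: 0.0876
```

```bash
python3 - <<'E'
from meas import *
st(); cap('wrist','w2.png');cap('side','s2.png')
W=cloud('side');B=box(W,[.4,.05,.07],[.5,.14,.09]); print('beaker rim',len(B),rect(B[:,:2]))
chain((.45,.095,.12,-90),(.45,.095,.04,-90),(.45,.095,.235,-90))
E
```

```text
t 2.075 tcp [0.45   0.0963 0.2502] rot [ 1.7997e+02 -1.0000e-02 -8.9940e+01] F [ 0.1  0.5 -0.4] w 0.08764354716195216 q [ 36.7  -1.1 -22.9  -0.  -68.2 -36.6]
beaker rim 160 (array([450.2,  92.9]), array([56.1, 52. ]), 77.6)
(0.45, 0.095, 0.12, -90) row [0.007, -0.001, 0.651, 0.0, -0.0, 0.001] rows>=2.1 0.0
(0.45, 0.095, 0.04, -90) row [0.0, -0.0, 0.4, 0.0, 0.0, 0.0] rows>=1.3 0.0
(0.45, 0.095, 0.235, -90) row [0.0, 0.0, -0.975, 0.0, 0.0, 0.0] rows>=3.1 0.0
```

View pics/w2.png

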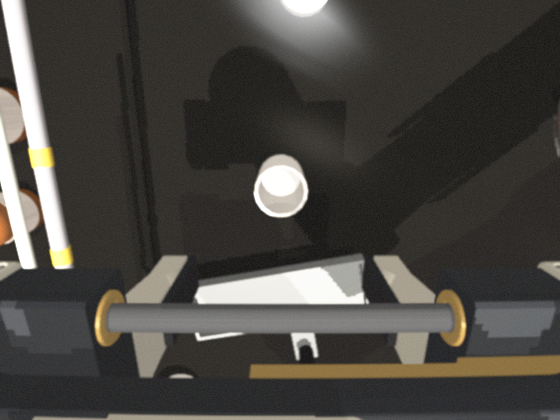

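View pics/s2.png

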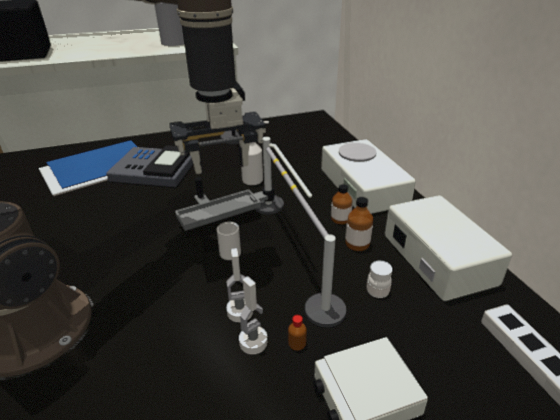

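```bash
python3 - <<'E'
from meas import *
print(px2w('wrist',281,190,.08),px2w('wrist',281,183))
W=cloud('wrist');B=box(W,[.4,.03,.07],[.5,.16,.09]); print('beaker rim',len(B),rect(B[:,:2]))
p,d,T,k=load('wrist');print(T)
E
```

```text
[0.44905797 0.09540762 0.08      ] [0.44880381 0.10527894 0.00549305]
beaker rim 646 (array([450. ,  97.2]), array([53. , 53.1]), 88.2)
[[-9.99999311e-01  1.04156659e-03  5.41331575e-04  4.50259562e-01]
 [-1.15782792e-03 -9.51122196e-01 -3.08812610e-01  1.26480925e-02]
 [ 1.93223580e-04 -3.08813024e-01  9.51122747e-01  4.08110725e-01]
 [ 0.00000000e+00  0.00000000e+00  0.00000000e+00  1.00000000e+00]]
```

{"method": "apply_moves", "body": {
  "moves": [
    [0, 0, 0.3, 0, 0, 0],
    [0, 0, 0.6, 0, 0, 0],
    [0, 0, 0.8, 0, 0, 0],
    [0, 0, 0.95, 0, 0, 0],
    [0, 0, 1.0, 0, 0, 0],
    [0, 0, 1.0, 0, 0, 0]
  ]
}}

```text
time_s: 2.92
tcp_pos: [0.4498, 0.097, 0.0501]
eef_rot: [179.9, -0.1, -89.8]
contact_force: [-0.5, 0.8, 0.5]
gripper_width: 0.0878
```

{"method": "apply_moves", "body": {
  "moves": [
    [0, 0, 0.05, 0, 0, 0],
    [0, 0, 0.05, 0, 0, 0],
    [0, 0, 0.05, 0, 0, 0],
    [0, 0, 0.05, 0, 0, 0],
    [0, 0, 0.05, 0, 0, 0],
    [0, 0, 0.05, 0, 0, 0]
  ],
  "hand": 1,
  "grip_force": 10
}}

```text
time_s: 3.68
tcp_pos: [0.45, 0.0971, 0.0404]
eef_rot: [180.0, -0.0, -89.8]
contact_force: [-0.5, 0.8, 5.2]
gripper_width: 0.0544
```

{"method": "apply_moves", "body": {
  "moves": [
    [0, 0, -0.2, 0, 0, 0],
    [0, 0, -0.45, 0, 0, 0],
    [0, 0, -0.7, 0, 0, 0],
    [0, 0, -0.9, 0, 0, 0],
    [0, 0, -1, 0, 0, 0],
    [0, 0, -1, 0, 0, 0]
  ]
}}

```text
time_s: 4.42
tcp_pos: [0.4507, 0.0976, 0.2417]
eef_rot: [-179.9, 0.1, -89.8]
contact_force: [-0.1, -0.7, -2.2]
gripper_width: 0.0546
```

```bash
python3 - <<'E'
from meas import *
st()
chain((.48,-.09,.26,-90),(.55,-.26,.26,-90),(.602,-.371,.26,-90),(.602,-.371,.097,-90))
E
```

```text
t 4.425 tcp [0.4507 0.0976 0.2417] rot [-1.799e+02  6.000e-02 -8.981e+01] F [-0.1 -0.7 -2.2] w 0.05462198076408276 q [ 36.8  -0.8 -23.7   0.  -66.9 -36.6]
(0.48, -0.09, 0.26, -90) row [0.939, -0.143, -0.092, -0.001, 0.001, 0.002] rows>=3.1 0.0
(0.55, -0.26, 0.26, -90) row [0.85, -0.35, -0.0, 0.0, 0.0, 0.0] rows>=2.9 0.0
(0.602, -0.371, 0.26, -90) row [0.555, -0.26, -0.0, 0.0, 0.0, 0.0] rows>=2.0 0.0
(0.602, -0.371, 0.097, -90) row [0.0, -0.0, 0.815, 0.0, 0.0, 0.0] rows>=2.6 0.0
```

{"method": "apply_moves", "body": {
  "moves": [
    [0.2, -0.03, -0.09, 0, 0, 0],
    [0.4, -0.06, -0.09, 0, 0, 0],
    [0.6, -0.09, -0.09, 0, 0, 0],
    [0.8, -0.12, -0.09, 0, 0, 0],
    [0.94, -0.14, -0.09, 0, 0, 0],
    [0.94, -0.14, -0.09, 0, 0, 0]
  ]
}}

```text
time_s: 5.18
tcp_pos: [0.4785, -0.0918, 0.2576]
eef_rot: [179.9, 0.0, -90.0]
contact_force: [0.4, 0.7, -1.2]
gripper_width: 0.0545
```

{"method": "apply_moves", "body": {
  "moves": [
    [0.2, -0.08, 0, 0, 0, 0],
    [0.4, -0.16, 0, 0, 0, 0],
    [0.6, -0.25, 0, 0, 0, 0],
    [0.75, -0.31, 0, 0, 0, 0],
    [0.85, -0.35, 0, 0, 0, 0],
    [0.85, -0.35, 0, 0, 0, 0]
  ]
}}

```text
time_s: 5.92
tcp_pos: [0.5486, -0.2622, 0.2561]
eef_rot: [179.8, 0.1, -90.0]
contact_force: [-0.2, 0.8, -1.1]
gripper_width: 0.0546
```

{"method": "apply_moves", "body": {
  "moves": [
    [0.2, -0.1, 0, 0, 0, 0],
    [0.4, -0.19, 0, 0, 0, 0],
    [0.5, -0.23, 0, 0, 0, 0],
    [0.555, -0.26, 0, 0, 0, 0],
    [0.555, -0.26, 0, 0, 0, 0]
  ]
}}

```text
time_s: 6.55
tcp_pos: [0.6006, -0.3726, 0.2553]
eef_rot: [179.8, 0.1, -90.0]
contact_force: [-0.0, 0.9, 0.0]
gripper_width: 0.0541
```

```bash
python3 - <<'E'
from meas import *
st()
cap('side','s3.png');cap('wrist','w3.png')
W=cloud('side'); 
t=box(W,[.5,-.6,.045],[.7,-.25,.058]); print('stir side',rect(t[:,:2]))
t=box(W,[.5,-.6,.27],[.7,-.25,.34]);
chain((.602,-.371,.094,-90))
E
```

```text
t 6.55 tcp [ 0.6006 -0.3726  0.2553] rot [ 1.7978e+02  1.0000e-01 -9.0040e+01] F [-0.   0.9  0. ] w 0.05414594953528112 q [-16.1  22.9   8.   -0.  -75.3  16.1]
stir side (array([ 594.5, -371.8]), array([149.2, 132.7]), 0.0)
(0.602, -0.371, 0.094, -90) row [-0.004, -0.01, 0.809, 0.002, 0.001, -0.0] rows>=2.6 0.0
```

View pics/s3.png

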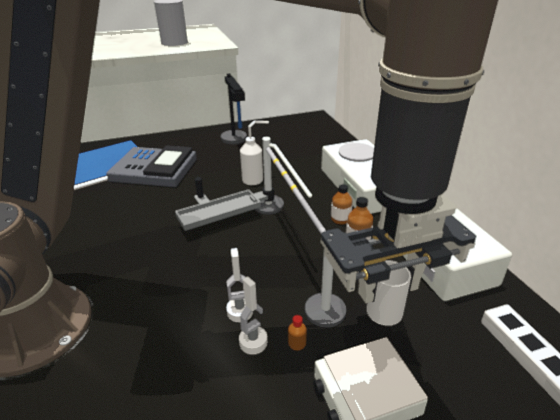

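View pics/w3.png

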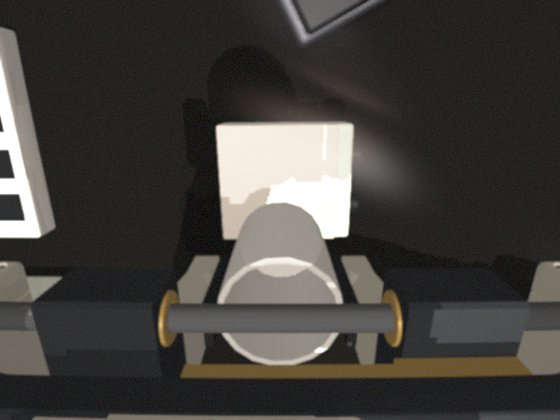

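{"method": "apply_moves", "body": {
  "moves": [
    [0, -0.01, 0.25, 0, 0, 0],
    [0, -0.01, 0.5, 0, 0, 0],
    [0, -0.01, 0.65, 0, 0, 0],
    [0, -0.01, 0.75, 0, 0, 0],
    [0, -0.01, 0.79, 0, 0, 0],
    [0, -0.01, 0.805, 0, 0, 0],
    [0, -0.01, 0.81, 0, 0, 0],
    [0, -0.01, 0.815, 0, 0, 0]
  ]
}}

```text
time_s: 7.65
tcp_pos: [0.6024, -0.372, 0.0939]
eef_rot: [179.9, 0.1, -90.0]
contact_force: [-0.3, -1.0, -1.4]
gripper_width: 0.0545
```

{"method": "apply_moves", "body": {
  "moves": [
    [0, 0, 0.004, 0, 0, 0],
    [0, 0, 0.008, 0, 0, 0],
    [0, 0, 0.012, 0, 0, 0],
    [0, 0, 0.014, 0, 0, 0],
    [0, 0, 0.014, 0, 0, 0]
  ]
}}

```text
time_s: 8.28
tcp_pos: [0.6024, -0.3721, 0.0916]
eef_rot: [179.9, 0.0, -90.0]
contact_force: [-1.8, 1.1, 4.6]
gripper_width: 0.0544
```

{"method": "apply_moves", "body": {
  "moves": [
    [0, 0, 0, 0, 0, 0],
    [0, 0, 0, 0, 0, 0],
    [0, 0, 0, 0, 0, 0],
    [0, 0, 0, 0, 0, 0],
    [0, 0, 0, 0, 0, 0]
  ],
  "hand": -1
}}

```text
time_s: 8.9
tcp_pos: [0.6024, -0.3721, 0.0915]
eef_rot: [179.9, 0.0, -90.0]
contact_force: [0.5, -0.5, -0.0]
gripper_width: 0.0874
```

{"method": "apply_moves", "body": {
  "moves": [
    [0, 0, -0.2, 0, 0, 0],
    [0, 0, -0.5, 0, 0, 0],
    [0, 0, -0.8, 0, 0, 0],
    [0, 0, -1, 0, 0, 0],
    [0, 0, -1, 0, 0, 0]
  ]
}}

```text
time_s: 9.52
tcp_pos: [0.6041, -0.373, 0.2964]
eef_rot: [-179.7, -0.1, -90.0]
contact_force: [0.9, 0.5, 0.2]
gripper_width: 0.0876
```

```bash
python3 - <<'E'
from meas import *
st()
cap('side','s4.png')
W=cloud('side'); B=box(W,[.5,-.45,.12],[.7,-.3,.14]);print(len(B),rect(B[:,:2]),B[:,2].max())
chain((.55,-.26,.29,-90),(.48,-.09,.29,-110),(.45,.08,.29,-145),(.417,.23,.25,-180),(.417,.3225,.16,-180),(.417,.3225,.072,-180))
E
```

```text
t 9.525 tcp [ 0.6041 -0.373   0.2964] rot [-1.7969e+02 -1.3000e-01 -8.9990e+01] F [0.9 0.5 0.2] w 0.08758192093278395 q [-16.   22.   11.7   0.  -79.4  16. ]
423 (array([ 602.6, -373.7]), array([53.9, 52. ]), 31.4) 0.13371301980293793
(0.55, -0.26, 0.29, -90) row [-0.562, 0.266, 0.017, -0.001, -0.0, 0.0] rows>=2.0 0.0
(0.48, -0.09, 0.29, -110) row [-0.85, 0.35, 0.0, 0.0, -0.0, 0.222] rows>=2.9 1.9
(0.45, 0.08, 0.29, -145) row [-0.747, 0.432, 0.0, 0.0, -0.0, 0.389] rows>=2.8 3.3
(0.417, 0.23, 0.25, -180) row [-0.295, 0.709, 0.2, 0.0, -0.0, 0.389] rows>=2.5 3.3
(0.417, 0.3225, 0.16, -180) row [-0.0, 0.462, 0.45, 0.0, 0.0, 0.0] rows>=2.1 0.0
(0.417, 0.3225, 0.072, -180) row [0.0, -0.0, 0.44, 0.0, 0.0, 0.0] rows>=1.4 0.0
```

View pics/s4.png

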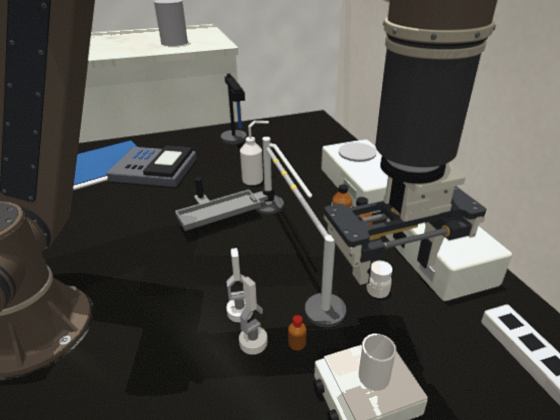

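The beaker stands at the plate centre, at about (377,362). Next is the knob.

{"method": "apply_moves", "body": {
  "moves": [
    [-0.56, 0.266, 0.017, 0, 0, 0],
    [-0.56, 0.266, 0.017, 0, 0, 0],
    [-0.56, 0.266, 0.017, 0, 0, 0],
    [-0.56, 0.266, 0.017, 0, 0, 0]
  ]
}}

```text
time_s: 10.07
tcp_pos: [0.55, -0.26, 0.2895]
eef_rot: [-179.9, -0.0, -89.9]
contact_force: [-0.1, 0.2, -0.5]
gripper_width: 0.0874
```

{"method": "apply_moves", "body": {
  "moves": [
    [-0.85, 0.35, 0, 0, 0, 0.222],
    [-0.85, 0.35, 0, 0, 0, 0.222],
    [-0.85, 0.35, 0, 0, 0, 0.222],
    [-0.85, 0.35, 0, 0, 0, 0.222],
    [-0.85, 0.35, 0, 0, 0, 0.222]
  ]
}}

```text
time_s: 10.7
tcp_pos: [0.4803, -0.0903, 0.2891]
eef_rot: [-179.9, -0.0, -109.9]
contact_force: [0.2, -1.0, 0.5]
gripper_width: 0.0874
```

{"method": "apply_moves", "body": {
  "moves": [
    [-0.747, 0.432, 0, 0, 0, 0.389],
    [-0.747, 0.432, 0, 0, 0, 0.389],
    [-0.747, 0.432, 0, 0, 0, 0.389],
    [-0.747, 0.432, 0, 0, 0, 0.389],
    [-0.747, 0.432, 0, 0, 0, 0.389]
  ]
}}

```text
time_s: 11.32
tcp_pos: [0.4507, 0.0795, 0.2885]
eef_rot: [-180.0, -0.0, -144.9]
contact_force: [-0.3, -0.8, -0.7]
gripper_width: 0.0877
```

{"method": "apply_moves", "body": {
  "moves": [
    [-0.295, 0.709, 0.2, 0, 0, 0.389],
    [-0.295, 0.709, 0.2, 0, 0, 0.389],
    [-0.295, 0.709, 0.2, 0, 0, 0.389],
    [-0.295, 0.709, 0.2, 0, 0, 0.389],
    [-0.295, 0.709, 0.2, 0, 0, 0.389]
  ]
}}

```text
time_s: 11.95
tcp_pos: [0.4184, 0.2287, 0.2478]
eef_rot: [-179.9, -0.1, -179.8]
contact_force: [0.5, -0.0, 0.7]
gripper_width: 0.0877
```

```bash
python3 - <<'E'
from meas import *
st()
cap('wrist','w5.png');cap('top','t5.png')
for n in('wrist','top'):
    W=cloud(n); t=box(W,[.36,.28,.09],[.5,.4,.115]); print('knob',len(t),t.mean(0),rect(t[:,:2]) if len(t)>3 else '')
chain((.4165,.2325,.22,-180),(.4165,.3225,.16,-180),(.4165,.3225,.072,-180))
E
```

```text
t 11.95 tcp [0.4184 0.2287 0.2478] rot [-1.7986e+02 -6.0000e-02 -1.7981e+02] F [ 0.5 -0.   0.7] w 0.08772952969576953 q [  52.4    0.8  -21.4    0.   -68.  -142.2]
knob 438 [0.4145349  0.32246304 0.10360821] (array([415.7, 323.7]), array([18.9, 19.2]), 20.8)
knob 0 [nan nan nan] 
(0.4165, 0.2325, 0.22, -180) row [0.009, 0.021, 0.141, -0.001, -0.0, 0.002] rows>=0.5 0.0
(0.4165, 0.3225, 0.16, -180) row [-0.0, 0.45, 0.3, 0.0, 0.0, 0.0] rows>=1.7 0.0
(0.4165, 0.3225, 0.072, -180) row [0.0, -0.0, 0.44, 0.0, 0.0, 0.0] rows>=1.4 0.0<stdin>:5: RuntimeWarning: Mean of empty slice.
  ret = um.true_divide(
```

View pics/w5.png

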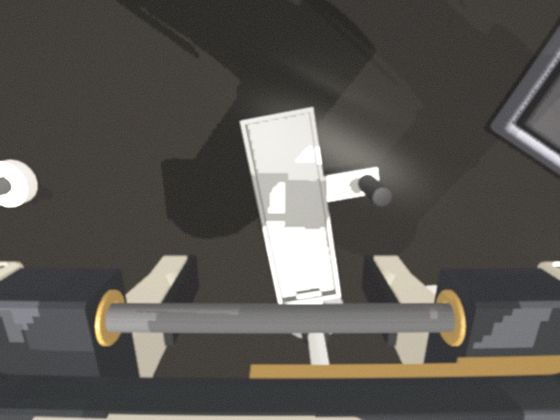

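{"method": "apply_moves", "body": {
  "moves": [
    [0.012, 0.471, 0.3, 0, 0, 0],
    [0.012, 0.471, 0.3, 0, 0, 0],
    [0.012, 0.471, 0.3, 0, 0, 0],
    [0.012, 0.471, 0.5, 0, 0, 0],
    [0.012, 0.471, 0.7, 0, 0, 0],
    [0.012, 0.471, 0.85, 0, 0, 0],
    [0.012, 0.471, 0.87, 0, 0, 0],
    [0.012, 0.471, 0.87, 0, 0, 0]
  ]
}}

```text
time_s: 13.05
tcp_pos: [0.4165, 0.3223, 0.0752]
eef_rot: [-179.9, 0.0, -179.8]
contact_force: [-0.0, -1.1, 0.8]
gripper_width: 0.0875
```

{"method": "apply_moves", "body": {
  "moves": [
    [0, 0, 0, 0, 0, 0],
    [0, 0, 0, 0, 0, 0],
    [0, 0, 0, 0, 0, 0],
    [0, 0, 0, 0, 0, 0],
    [0, 0, 0, 0, 0, 0],
    [0, 0, 0, 0, 0, 0],
    [0, 0, 0, 0, 0, 0]
  ],
  "hand": 1,
  "grip_force": 12
}}

```text
time_s: 13.92
tcp_pos: [0.4164, 0.3222, 0.0751]
eef_rot: [-179.9, 0.0, -179.8]
contact_force: [0.4, -0.5, -0.0]
gripper_width: 0.0233
```

```bash
python3 - <<'E'
from meas import *
st()
c=np.array([.608,.2725]); k=np.array([.416,.323])-c; print(np.hypot(*k))
for a in range(0,96,8):
    p=c+R.from_euler('z',a,degrees=True).as_matrix()[:2,:2]@k; print(a,np.round(p,4), 'rel units tool', np.round([-(p-c-k)[0]/.2,(p-c-k)[1]/.2],3))
E
```

```text
t 13.925 tcp [0.4164 0.3222 0.0751] rot [-1.7994e+02  2.0000e-02 -1.7980e+02] F [ 0.4 -0.5 -0. ] w 0.02334487167656632 q [ 5.91e+01  1.55e+01 -2.92e+01  1.00e-01 -4.54e+01 -1.49e+02]
0.19853022439920828
0 [0.416 0.323] rel units tool [-0.  0.]
8 [0.4108 0.2958] rel units tool [ 0.026 -0.136]
16 [0.4095 0.2681] rel units tool [ 0.032 -0.274]
24 [0.4121 0.2405] rel units tool [ 0.02  -0.412]
32 [0.4184 0.2136] rel units tool [-0.012 -0.547]
40 [0.4285 0.1878] rel units tool [-0.062 -0.676]
48 [0.442  0.1636] rel units tool [-0.13  -0.797]
56 [0.4588 0.1416] rel units tool [-0.214 -0.907]
64 [0.4784 0.1221] rel units tool [-0.312 -1.005]
72 [0.5006 0.1055] rel units tool [-0.423 -1.087]
80 [0.5249 0.0922] rel units tool [-0.545 -1.154]
88 [0.5508 0.0824] rel units tool [-0.674 -1.203]
```

{"method": "apply_moves", "body": {
  "moves": [
    [0, 0, 0, 0, 0, 0],
    [0.013, -0.07, 0, 0, 0, 0],
    [0.026, -0.136, 0, 0, 0, 0],
    [0.03, -0.205, 0, 0, 0, 0],
    [0.032, -0.274, 0, 0, 0, 0],
    [0.026, -0.343, 0, 0, 0, 0],
    [0.02, -0.412, 0, 0, 0, 0],
    [0.004, -0.48, 0, 0, 0, 0],
    [-0.012, -0.547, 0, 0, 0, 0],
    [-0.037, -0.612, 0, 0, 0, 0],
    [-0.062, -0.676, 0, 0, 0, 0],
    [-0.062, -0.676, 0, 0, 0, 0]
  ]
}}

```text
time_s: 15.42
tcp_pos: [0.4299, 0.186, 0.0753]
eef_rot: [-179.9, 0.0, -179.9]
contact_force: [0.2, -0.7, 2.3]
gripper_width: 0.0196
```

```bash
python3 - <<'E'
from meas import *
s=st()
cap('side','s6.png')
c=np.array([.608,.2725]); k=np.array(s['tcp_pos'][:2])-c; print(np.hypot(*k))
for a in range(0,64,5):
    p=c+R.from_euler('z',a,degrees=True).as_matrix()[:2,:2]@k; print(a,np.round(p,4), np.round([-(p-c-k)[0]/.2,(p-c-k)[1]/.2],3))
E
```

```text
t 15.425 tcp [0.4299 0.186  0.0753] rot [-1.7991e+02  4.0000e-02 -1.7988e+02] F [ 0.2 -0.7  2.3] w 0.01960722895719539 q [ 4.760e+01  1.040e+01 -3.630e+01  1.000e-01 -4.330e+01 -1.376e+02]
0.19805464865176667
0 [0.4299 0.186 ] [-0.  0.]
5 [0.4381 0.1708] [-0.041 -0.076]
10 [0.4476 0.1563] [-0.089 -0.148]
15 [0.4583 0.1428] [-0.142 -0.216]
20 [0.4702 0.1303] [-0.202 -0.279]
25 [0.4831 0.1188] [-0.266 -0.336]
30 [0.497  0.1085] [-0.336 -0.387]
35 [0.5117 0.0994] [-0.409 -0.433]
40 [0.5272 0.0917] [-0.487 -0.471]
45 [0.5432 0.0853] [-0.567 -0.503]
50 [0.5598 0.0804] [-0.65  -0.528]
55 [0.5767 0.0769] [-0.734 -0.545]
60 [0.5939 0.075 ] [-0.82  -0.555]
```

View pics/s6.png

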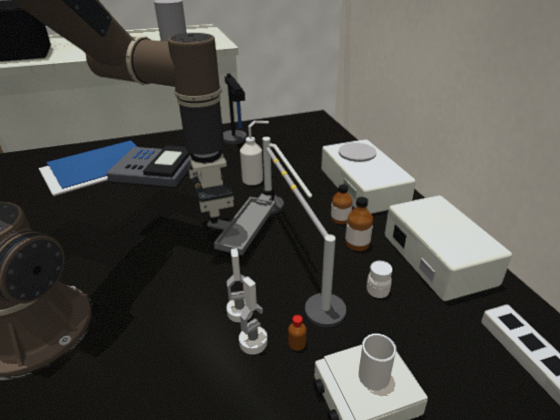

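{"method": "apply_moves", "body": {
  "moves": [
    [-0.02, -0.038, 0, 0, 0, 0],
    [-0.041, -0.076, 0, 0, 0, 0],
    [-0.065, -0.112, 0, 0, 0, 0],
    [-0.089, -0.148, 0, 0, 0, 0],
    [-0.142, -0.216, 0, 0, 0, 0],
    [-0.202, -0.279, 0, 0, 0, 0],
    [-0.234, -0.308, 0, 0, 0, 0],
    [-0.266, -0.336, 0, 0, 0, 0],
    [-0.3, -0.362, 0, 0, 0, 0],
    [-0.336, -0.387, 0, 0, 0, 0],
    [-0.372, -0.41, 0, 0, 0, 0],
    [-0.372, -0.41, 0, 0, 0, 0]
  ]
}}

```text
time_s: 16.98
tcp_pos: [0.5049, 0.1041, 0.0754]
eef_rot: [-179.9, 0.0, -179.9]
contact_force: [1.6, 0.1, 0.3]
gripper_width: 0.0194
```

```bash
python3 - <<'E'
from meas import *
s=st()
cap('side','s7.png')
c=np.array([.608,.2725]); k=np.array(s['tcp_pos'][:2])-c; print(np.hypot(*k))
for a in range(0,32,2):
    p=c+R.from_euler('z',a,degrees=True).as_matrix()[:2,:2]@k; print(a,np.round(p,4), np.round([-(p-c-k)[0]/.2,(p-c-k)[1]/.2],3))
E
```

```text
t 16.975 tcp [0.5049 0.1041 0.0754] rot [-1.7989e+02  4.0000e-02 -1.7991e+02] F [1.6 0.1 0.3] w 0.019363969352910404 q [  33.6   14.5  -30.6    0.2  -45.  -123.6]
0.1974650664498069
0 [0.5049 0.1041] [-0.  0.]
2 [0.5109 0.1006] [-0.03  -0.017]
4 [0.5169 0.0973] [-0.06  -0.034]
6 [0.5231 0.0942] [-0.091 -0.049]
8 [0.5294 0.0914] [-0.122 -0.064]
10 [0.5357 0.0887] [-0.154 -0.077]
12 [0.5422 0.0863] [-0.186 -0.089]
14 [0.5487 0.0841] [-0.219 -0.1  ]
16 [0.5553 0.0822] [-0.252 -0.109]
18 [0.562  0.0805] [-0.285 -0.118]
20 [0.5687 0.079 ] [-0.319 -0.126]
22 [0.5755 0.0777] [-0.353 -0.132]
24 [0.5823 0.0767] [-0.387 -0.137]
26 [0.5892 0.0759] [-0.421 -0.141]
28 [0.596  0.0754] [-0.456 -0.143]
30 [0.6029 0.0751] [-0.49  -0.145]
```

View pics/s7.png

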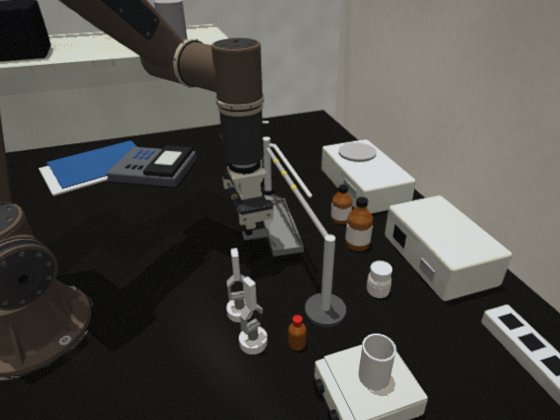

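{"method": "apply_moves", "body": {
  "moves": [
    [-0.015, -0.009, 0, 0, 0, 0],
    [-0.03, -0.017, 0, 0, 0, 0],
    [-0.06, -0.034, 0, 0, 0, 0],
    [-0.075, -0.042, 0, 0, 0, 0],
    [-0.091, -0.049, 0, 0, 0, 0],
    [-0.091, -0.049, 0, 0, 0, 0]
  ]
}}

```text
time_s: 17.77
tcp_pos: [0.5232, 0.0943, 0.0754]
eef_rot: [-179.9, 0.1, -179.9]
contact_force: [0.5, 1.8, 0.1]
gripper_width: 0.0201
```

{"method": "apply_moves", "body": {
  "moves": [
    [-0.008, -0.004, 0, 0, 0, 0],
    [-0.015, -0.008, 0, 0, 0, 0],
    [-0.023, -0.011, 0, 0, 0, 0],
    [-0.031, -0.014, 0, 0, 0, 0],
    [-0.038, -0.017, 0, 0, 0, 0]
  ]
}}

```text
time_s: 18.4
tcp_pos: [0.528, 0.0938, 0.0747]
eef_rot: [179.9, -0.1, -180.0]
contact_force: [-16.9, 24.3, 5.6]
gripper_width: 0.0201
```

{"method": "apply_moves", "body": {
  "moves": [
    [-0.006, -0.002, 0, 0, 0, 0],
    [-0.006, -0.002, 0, 0, 0, 0],
    [-0.006, -0.002, 0, 0, 0, 0]
  ]
}}

```text
time_s: 18.77
tcp_pos: [0.528, 0.0942, 0.0747]
eef_rot: [179.8, -0.2, 180.0]
contact_force: [-7.5, 7.8, 6.4]
gripper_width: 0.0194
```

{"method": "apply_moves", "body": {
  "moves": [
    [0, 0, 0, 0, 0, 0],
    [0, 0, 0, 0, 0, 0],
    [0, 0, 0, 0, 0, 0],
    [0, 0, 0, 0, 0, 0],
    [0, 0, 0, 0, 0, 0]
  ],
  "hand": -0.2
}}

```text
time_s: 19.4
tcp_pos: [0.528, 0.0941, 0.0746]
eef_rot: [179.8, -0.2, 180.0]
contact_force: [0.1, 0.0, -0.8]
gripper_width: 0.0522
```

```bash
python3 - <<'E'
from meas import *
s=st()
cap('side','s8.png');cap('top','t8.png')
p,d,T,k=load('top')
cv2.imwrite('pics/t8.png',cv2.resize(p[170:310,145:385],None,fx=3.3,fy=3.3,interpolation=3))
E
```

```text
t 19.4 tcp [0.528  0.0941 0.0746] rot [179.84  -0.24 179.99] F [ 0.1  0.  -0.8] w 0.05224279014869661 q [  30.9   16.4  -27.6   -0.4  -46.1 -120.6]
```

View pics/t8.png

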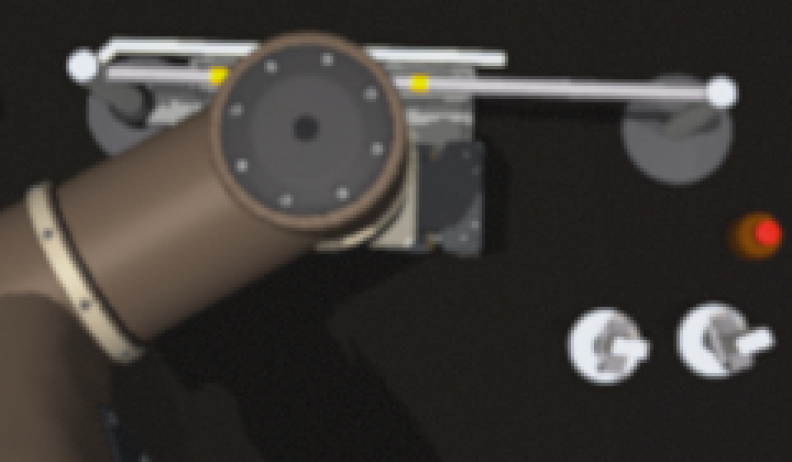

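View pics/s8.png

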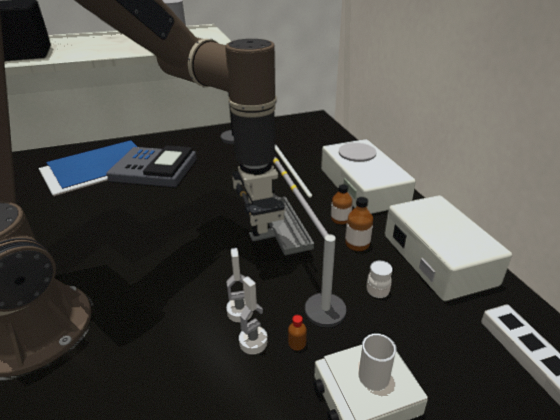

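{"method": "apply_moves", "body": {
  "moves": [
    [0, 0, -0.1, 0, 0, 0],
    [0, 0, -0.2, 0, 0, 0],
    [0.2, 0, -0.4, 0, 0, 0],
    [0.4, 0, -0.7, 0, 0, 0],
    [0.4, 0, -1, 0, 0, 0],
    [0.4, 0, -1, 0, 0, 0]
  ],
  "hand": -1
}}

```text
time_s: 20.25
tcp_pos: [0.4504, 0.0945, 0.2802]
eef_rot: [179.6, 0.2, -179.9]
contact_force: [0.2, 0.6, -0.8]
gripper_width: 0.0874
```

```bash
python3 - <<'E'
from meas import *
s=st()
chain((.427,0,.30,-135),(.427,-.107,.30,-90))
E
```

```text
t 20.25 tcp [0.4504 0.0945 0.2802] rot [ 179.58    0.25 -179.94] F [ 0.2  0.6 -0.8] w 0.08739294177358574 q [  36.3   -2.4  -20.1   -0.2  -71.9 -126.2]
(0.427, 0, 0.3, -135) row [0.117, -0.472, -0.103, 0.003, 0.004, -0.499] rows>=1.6 4.2
(0.427, -0.107, 0.3, -90) row [0.378, -0.378, -0.0, 0.0, 0.0, -0.5] rows>=1.7 4.2
```

{"method": "apply_moves", "body": {
  "moves": [
    [0.117, -0.472, -0.103, 0.003, 0.004, -0.5],
    [0.117, -0.472, -0.103, 0.003, 0.004, -0.5],
    [0.117, -0.472, -0.103, 0.003, 0.004, -0.5],
    [0.117, -0.472, -0.103, 0.003, 0.004, -0.5],
    [0.117, -0.472, -0.103, 0.003, 0.004, -0.5],
    [0.117, -0.472, -0.103, 0.003, 0.004, -0.5],
    [0.117, -0.472, -0.103, 0.003, 0.004, -0.5]
  ]
}}

```text
time_s: 21.12
tcp_pos: [0.4269, -0.0001, 0.2998]
eef_rot: [180.0, 0.0, -135.0]
contact_force: [-1.1, -0.5, -0.6]
gripper_width: 0.0874
```

{"method": "apply_moves", "body": {
  "moves": [
    [0.378, -0.378, 0, 0, 0, -0.5],
    [0.378, -0.378, 0, 0, 0, -0.5],
    [0.378, -0.378, 0, 0, 0, -0.5],
    [0.378, -0.378, 0, 0, 0, -0.5],
    [0.378, -0.378, 0, 0, 0, -0.5],
    [0.378, -0.378, 0, 0, 0, -0.5],
    [0.378, -0.378, 0, 0, 0, -0.5]
  ]
}}

```text
time_s: 22.0
tcp_pos: [0.4269, -0.107, 0.2996]
eef_rot: [180.0, 0.0, -90.2]
contact_force: [-0.2, -0.0, 0.6]
gripper_width: 0.0878
```

```bash
python3 - <<'E'
from meas import *
s=st()
for n in('side','top','wrist'): cap(n,n+'9.png')
for n in('side','wrist'):
    W=cloud(n); print(n)
    for y0,y1 in((-.15,-.06),(-.25,-.152)):
        t=box(W,[.36,y0,.155],[.5,y1,.18])
        if len(t): print('tabtop',len(t),t.mean(0),rect(t[:,:2]))
p,d,T,k=load('top')
cv2.imwrite('pics/top9.png',cv2.resize(p[170:310,145:385],None,fx=3.3,fy=3.3,interpolation=3))
W=cloud('top');
t=box(W,[.5,-.02,.03],[.61,.2,.06]);print(rect(t[:,:2]))
t=box(W,[.5,-.02,.08],[.57,.2,.12]);print(rect(t[:,:2]))
E
```

```text
t 22.0 tcp [ 0.4269 -0.107   0.2996] rot [ 1.7999e+02  3.0000e-02 -9.0150e+01] F [-0.2 -0.   0.6] w 0.0877974102887731 q [ 11.7  -4.9 -20.   -0.  -75.  -11.9]
side
tabtop 86 [ 0.42568336 -0.11564293  0.16748483] (array([ 426.1, -111.9]), array([25.4, 11.8]), 83.5)
tabtop 133 [ 0.43179674 -0.20122419  0.16672315] (array([ 432. , -197.9]), array([12.5, 25.9]), 22.2)
wrist
tabtop 391 [ 0.42559008 -0.10930481  0.1703123 ] (array([ 425.7, -107.6]), array([24.4, 12. ]), 82.1)
tabtop 421 [ 0.43126554 -0.19541032  0.1714518 ] (array([ 431.3, -195.4]), array([11.8, 24.1]), 19.1)
(array([557.7, 102. ]), array([104.5, 195.9]), 0.0)
(array([520. ,  93.9]), array([18.6, 19.2]), 0.3)
```

View pics/top9.png

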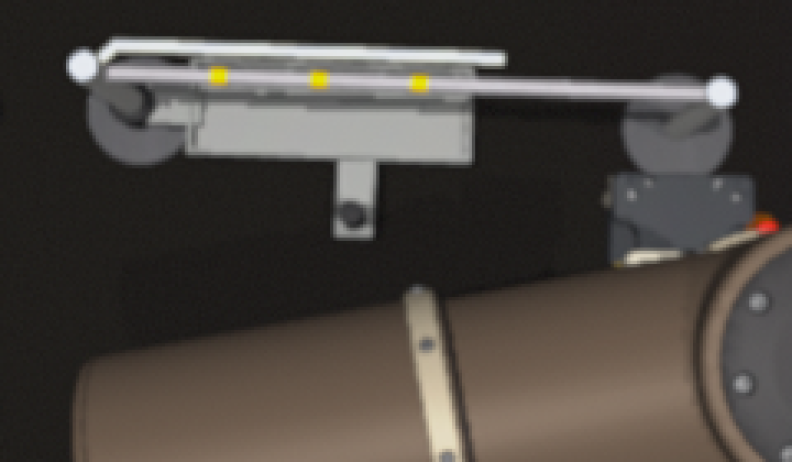

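View pics/wrist9.png

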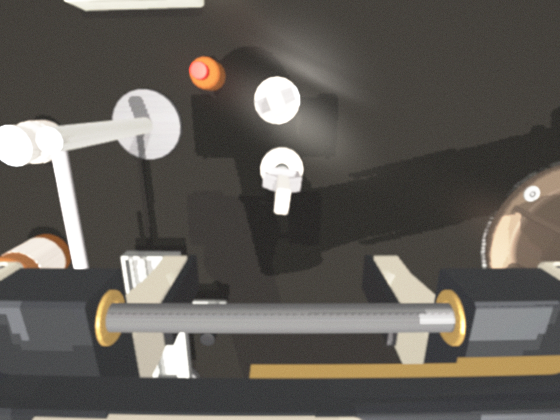

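View pics/side9.png

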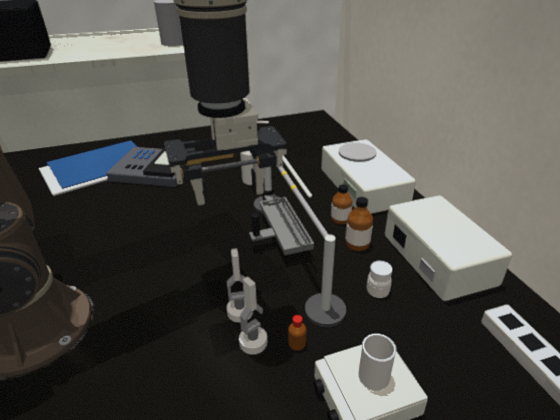

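```bash
python3 - <<'E'
from meas import *
W=cloud('wrist')
for lo in((-.15,-.06),(-.25,-.152)):
    t=box(W,[.36,lo[0],.166],[.5,lo[1],.18]); u=t[:,:2]-t[:,:2].mean(0); w,v=np.linalg.eigh(u.T@u); print(len(t), t.mean(0), np.degrees(np.arctan2(*v[::-1,1])), np.sqrt(w/len(t)*12))
# tray edge vs rail in top image
p,d,T,k=load('top'); W=cloud('top')
t=box(W,[.52,.0,.048],[.58,.2,.056]);
ys=np.arange(.01,.18,.01); e=[t[(abs(t[:,1]-y)<.006)][:,0].min() for y in ys]; print('tray front slope',np.polyfit(ys,e,1))
t=box(W,[.55,-.04,.19],[.612,.2,.21]); print('rail',np.polyfit(t[:,1],t[:,0],1))
chain((.4265,-.108,.16,-94),(.4265,-.108,.131,-94))
E
```

```text
352 [ 0.42561967 -0.10841324  0.17139072] 81.913370749929 [0.01185648 0.02432715]
421 [ 0.43126554 -0.19541032  0.1714518 ] 110.01477788111949 [0.01130429 0.02377882]
tray front slope [0.01090819 0.56576794]
rail [0.01243855 0.60390566]
(0.4265, -0.108, 0.16, -94) row [0.006, 0.002, 0.698, 0.0, 0.0, 0.044] rows>=2.2 0.4
(0.4265, -0.108, 0.131, -94) row [0.0, -0.0, 0.145, 0.0, 0.0, 0.0] rows>=0.5 0.0
```

```bash
python3 - <<'E'
from meas import *
st()
chain((.426,-.108,.16,-98),(.426,-.108,.131,-98))
E
```

```text
t 22.15 tcp [ 0.4269 -0.107   0.2997] rot [ 1.7999e+02  4.0000e-02 -9.0080e+01] F [ 0.3  0.2 -0.8] w 0.08752394041671695 q [ 11.7  -4.9 -20.   -0.  -75.  -11.8]
(0.426, -0.108, 0.16, -98) row [0.006, 0.004, 0.698, 0.0, 0.0, 0.088] rows>=2.2 0.7
(0.426, -0.108, 0.131, -98) row [0.0, -0.0, 0.145, 0.0, 0.0, 0.0] rows>=0.5 0.0
```

{"method": "apply_moves", "body": {
  "moves": [
    [0.006, 0.004, 0.25, 0, 0, 0.088],
    [0.006, 0.004, 0.5, 0, 0, 0.088],
    [0.006, 0.004, 0.7, 0, 0, 0.088],
    [0.006, 0.004, 0.8, 0, 0, 0.088],
    [0.006, 0.004, 0.843, 0, 0, 0.088],
    [0.006, 0.004, 0.843, 0, 0, 0.088],
    [0.006, 0.004, 0.843, 0, 0, 0.088]
  ]
}}

```text
time_s: 23.02
tcp_pos: [0.4269, -0.1079, 0.132]
eef_rot: [-179.9, 0.1, -98.0]
contact_force: [-0.0, 1.0, -0.8]
gripper_width: 0.0875
```

{"method": "apply_moves", "body": {
  "moves": [
    [0, 0, 0, 0, 0, 0],
    [0, 0, 0, 0, 0, 0],
    [0, 0, 0, 0, 0, 0],
    [0, 0, 0, 0, 0, 0],
    [0, 0, 0, 0, 0, 0],
    [0, 0, 0, 0, 0, 0],
    [0, 0, 0, 0, 0, 0],
    [0, 0, 0, 0, 0, 0],
    [0, 0, 0, 0, 0, 0]
  ],
  "hand": 1,
  "grip_force": 20
}}

```text
time_s: 24.15
tcp_pos: [0.4266, -0.1079, 0.1318]
eef_rot: [-179.9, 0.1, -98.0]
contact_force: [0.3, 0.3, -1.8]
gripper_width: 0.012
```

```bash
python3 - <<'E'
from meas import *
st(); cap('wrist','w10.png');cap('side','s10.png')
p=load('side')[0]; cv2.imwrite('pics/s10.png',cv2.resize(p[130:380,160:360],None,fx=2.4,fy=2.4,interpolation=3))
E
```

```text
t 24.15 tcp [ 0.4266 -0.1079  0.1318] rot [-1.7994e+02  6.0000e-02 -9.8000e+01] F [ 0.3  0.3 -1.8] w 0.012026981158029615 q [ 11.6   3.2 -35.4  -0.  -51.3 -19.6]
```

View pics/s10.png

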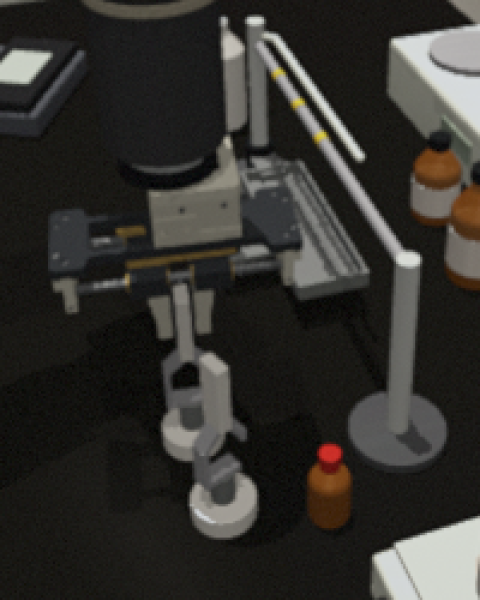

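View pics/w10.png

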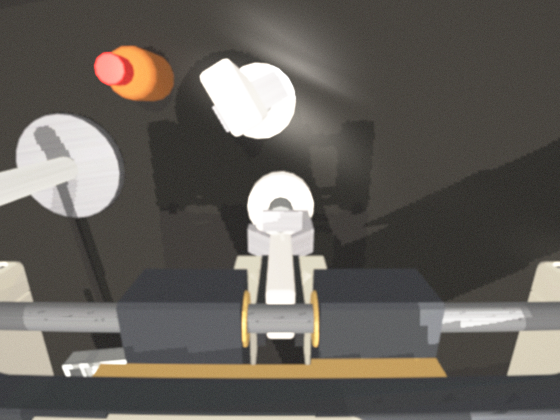

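{"method": "apply_moves", "body": {
  "moves": [
    [0, 0, -0.1, 0, 0, 0],
    [0, 0, -0.3, 0, 0, 0],
    [0, 0, -0.5, 0, 0, 0],
    [0, 0, -0.636, 0, 0, 0],
    [0, 0, -0.636, 0, 0, 0],
    [0, 0, -0.636, 0, 0, 0]
  ]
}}

```text
time_s: 25.0
tcp_pos: [0.4258, -0.1079, 0.258]
eef_rot: [180.0, 0.1, -98.0]
contact_force: [-0.8, 0.5, -1.6]
gripper_width: 0.0117
```

```bash
python3 - <<'E'
from meas import *
st()
chain((.54,-.078,.259,-90.7),(.603,-.078,.259,-90.7))
E
```

```text
t 25.0 tcp [ 0.4258 -0.1079  0.258 ] rot [ 1.7997e+02  6.0000e-02 -9.8020e+01] F [-0.8  0.5 -1.6] w 0.011745435372744565 q [ 11.6  -3.7 -24.2  -0.1 -69.4 -19.6]
(0.54, -0.078, 0.259, -90.7) row [-0.228, -0.545, -0.005, 0.0, 0.001, -0.081] rows>=1.9 0.7
(0.603, -0.078, 0.259, -90.7) row [-0.004, -0.315, -0.0, 0.0, 0.0, 0.0] rows>=1.0 0.0
```

{"method": "apply_moves", "body": {
  "moves": [
    [-0.05, -0.12, 0, 0, 0, -0.04],
    [-0.1, -0.25, -0.005, 0, 0, -0.081],
    [-0.16, -0.4, -0.005, 0, 0, -0.081],
    [-0.21, -0.5, -0.005, 0, 0, -0.081],
    [-0.228, -0.545, -0.005, 0, 0, -0.081],
    [-0.228, -0.545, -0.005, 0, 0, -0.081],
    [-0.228, -0.545, -0.005, 0, 0, -0.081]
  ]
}}

```text
time_s: 25.88
tcp_pos: [0.5392, -0.0782, 0.2587]
eef_rot: [179.9, 0.1, -90.7]
contact_force: [-0.4, -0.3, -2.2]
gripper_width: 0.0119
```

```bash
python3 - <<'E'
from meas import *
st(); cap('wrist','w11.png');cap('side','s11.png')
p=load('side')[0]; cv2.imwrite('pics/s11.png',cv2.resize(p[130:380,200:400],None,fx=2.4,fy=2.4,interpolation=3))
chain((.603,-.078,.259,-90.7))
E
```

```text
t 25.875 tcp [ 0.5392 -0.0782  0.2587] rot [ 1.7994e+02  6.0000e-02 -9.0730e+01] F [-0.4 -0.3 -2.2] w 0.011885873028245631 q [ 12.3   7.2 -12.9  -0.1 -70.  -13. ]
(0.603, -0.078, 0.259, -90.7) row [-0.005, -0.318, 0.001, 0.0, 0.001, -0.0] rows>=1.0 0.0
```

View pics/s11.png

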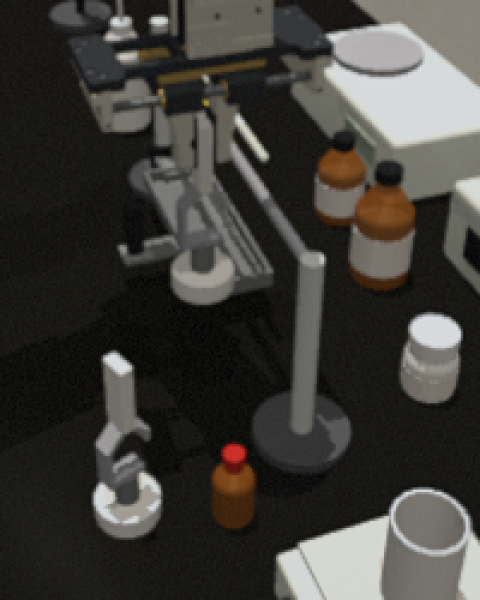

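View pics/w11.png

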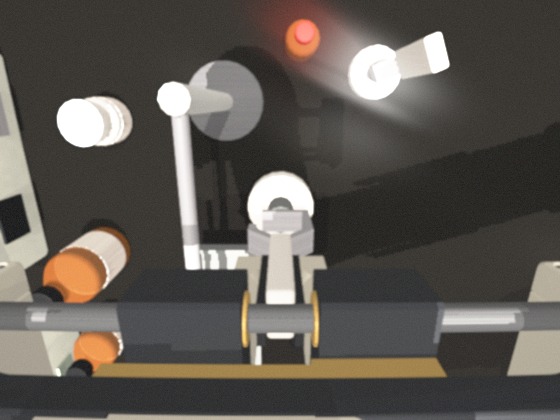

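{"method": "apply_moves", "body": {
  "moves": [
    [0, -0.06, 0, 0, 0, 0],
    [-0.001, -0.12, 0, 0, 0, 0],
    [-0.002, -0.18, 0, 0, 0, 0],
    [-0.003, -0.24, 0, 0, 0, 0],
    [-0.004, -0.29, 0, 0, 0, 0],
    [-0.005, -0.318, 0, 0, 0, 0],
    [-0.005, -0.318, 0, 0, 0, 0],
    [-0.005, -0.318, 0, 0, 0, 0]
  ]
}}

```text
time_s: 26.98
tcp_pos: [0.6028, -0.078, 0.2593]
eef_rot: [180.0, 0.1, -90.7]
contact_force: [0.4, 0.1, -1.7]
gripper_width: 0.0121
```

```bash
python3 - <<'E'
from meas import *
st(); cap('wrist','w12.png');cap('side','s12.png');cap('top','t12.png')
p=load('side')[0]; cv2.imwrite('pics/s12.png',cv2.resize(p[150:320,220:360],None,fx=3.5,fy=3.5,interpolation=3))
E
```

```text
t 26.975 tcp [ 0.6028 -0.078   0.2593] rot [ 1.7999e+02  8.0000e-02 -9.0740e+01] F [ 0.4  0.1 -1.7] w 0.012077156486145582 q [ 11.   13.2  -5.3  -0.1 -71.5 -11.7]
```

View pics/s12.png

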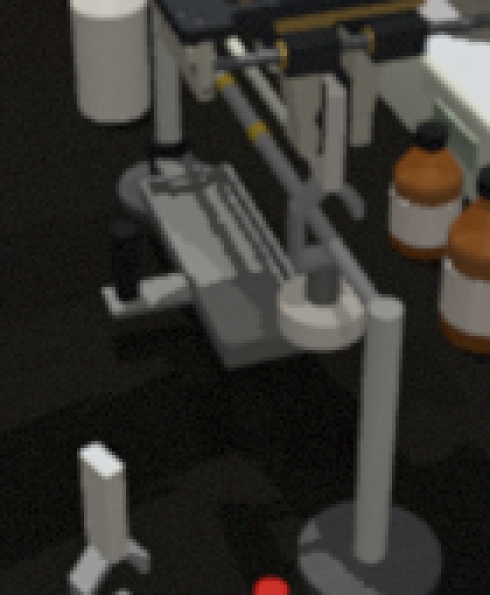

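View pics/w12.png

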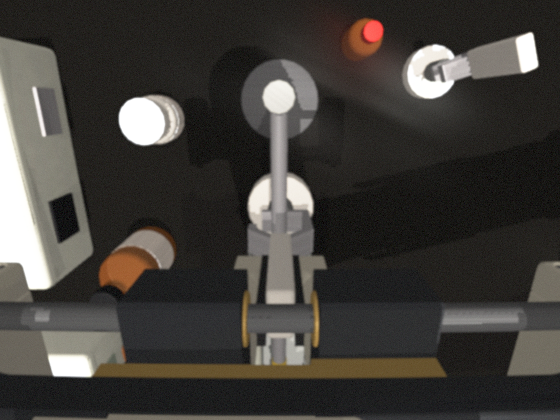

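{"method": "apply_moves", "body": {
  "moves": [
    [0, 0, 0.03, 0, 0, 0],
    [0, 0, 0.06, 0, 0, 0],
    [0, 0, 0.09, 0, 0, 0],
    [0, 0, 0.115, 0, 0, 0],
    [0, 0, 0.13, 0, 0, 0],
    [0, 0, 0.14, 0, 0, 0],
    [0, 0, 0.14, 0, 0, 0]
  ]
}}

```text
time_s: 28.0
tcp_pos: [0.6028, -0.078, 0.2314]
eef_rot: [-180.0, 0.1, -90.7]
contact_force: [-0.4, 0.4, -2.1]
gripper_width: 0.0123
```

{"method": "apply_moves", "body": {
  "moves": [
    [0, 0, 0.003, 0, 0, 0],
    [0, 0, 0.006, 0, 0, 0],
    [0, 0, 0.006, 0, 0, 0]
  ]
}}

```text
time_s: 28.38
tcp_pos: [0.603, -0.078, 0.2304]
eef_rot: [-180.0, 0.1, -90.7]
contact_force: [0.3, -0.3, -1.9]
gripper_width: 0.0123
```

{"method": "apply_moves", "body": {
  "moves": [
    [0, 0, 0.003, 0, 0, 0],
    [0, 0, 0.006, 0, 0, 0],
    [0, 0, 0.006, 0, 0, 0]
  ]
}}

```text
time_s: 28.75
tcp_pos: [0.6035, -0.078, 0.2297]
eef_rot: [-179.9, 0.1, -90.7]
contact_force: [1.7, -0.9, 1.3]
gripper_width: 0.0113
```

{"method": "apply_moves", "body": {
  "moves": [
    [0, 0, 0.003, 0, 0, 0],
    [0, 0, 0.006, 0, 0, 0],
    [0, 0, 0.006, 0, 0, 0]
  ]
}}

```text
time_s: 29.12
tcp_pos: [0.6037, -0.078, 0.2295]
eef_rot: [-179.8, 0.1, -90.7]
contact_force: [-0.3, 1.3, 6.8]
gripper_width: 0.0117
```

```bash
python3 - <<'E'
from meas import *
for n in('top','side','wrist'):
    p,d,T,k=load(n)
    b,g,r_=[p[...,i].astype(int) for i in range(3)]
    m=((g>b+70)&(r_>b+70)&(abs(g-r_)<60)).astype(np.uint8)
    N,l,s,c=cv2.connectedComponentsWithStats(m)
    for i in range(1,N):
        if s[i][4]>5: print(n,c[i],s[i][4],np.round(px2w(n,*c[i],z=.2005 if n=='top' else .198),4))
st()
E
```

```text
t 29.125 tcp [ 0.6037 -0.078   0.2295] rot [-1.7982e+02  6.0000e-02 -9.0710e+01] F [-0.3  1.3  6.8] w 0.011689845853037393 q [ 11.   14.2  -8.   -0.  -67.7 -11.7]
```

```bash
python3 - <<'E'
from meas import *
cap('top','t13.png');cap('wrist')
for f,n in(('side0.png','side'),('top0.png','top'),('t13.png','top'),('side9.png','side'),('w2.png','wrist')):
    p=cv2.imread('pics/'+f)
    hsv=cv2.cvtColor(p,cv2.COLOR_BGR2HSV)
    m=cv2.inRange(hsv,(22,120,90),(38,255,255))
    N,l,s,c=cv2.connectedComponentsWithStats(m)
    for i in range(1,N):
        if s[i][4]>5:
            print(f,c[i],s[i][:5], np.round(px2w(n,*c[i],z=.2 if n=='top' else .198),4) if n!='wrist' else '')
E
```

```text
side0.png [275.33333333 160.16666667] [273 159   6   4  12] [0.6073 0.1848 0.198 ]
side0.png [283.42857143 172.64285714] [281 171   6   5  14] [0.6057 0.1153 0.198 ]
side0.png [292.9375 186.5625] [290 185   7   5  16] [0.6053 0.0451 0.198 ]
top0.png [211.         192.81818182] [209 190   5   7  33] [0.607  0.1831 0.2   ]
top0.png [241.14285714 193.82857143] [239 191   6   7  35] [0.6063 0.1137 0.2   ]
top0.png [271.65625 194.96875] [269 192   6   7  32] [0.6052 0.0436 0.2   ]
side9.png [283.42857143 172.64285714] [281 171   6   5  14] [0.6057 0.1153 0.198 ]
side9.png [292.9375 186.5625] [290 185   7   5  16] [0.6053 0.0451 0.198 ]
w2.png [ 48.78807947 156.47682119] [ 44 147  11  19 151] 
w2.png [ 29.85416667 157.9375    ] [ 27 148   6  21  48] 
w2.png [ 68.44537815 255.22689076] [ 64 245  10  19 119] 
w2.png [ 51.13157895 257.55263158] [ 49 249   5  18  38]
```

{"method": "apply_moves", "body": {
  "moves": [
    [0, 0, -0.004, 0, 0, 0],
    [0, 0, -0.004, 0, 0, 0],
    [0, 0, -0.004, 0, 0, 0]
  ]
}}

```text
time_s: 29.6
tcp_pos: [0.6035, -0.078, 0.2298]
eef_rot: [-179.9, 0.1, -90.7]
contact_force: [-0.2, 0.4, -0.7]
gripper_width: 0.0113
```

```bash
python3 - <<'E'
from meas import *
st()
chain((.6035+.0124*.13,.052,.2304,-90.7),(.6035+.0124*.262,.184,.2304,-90.7))
E
```

```text
t 29.6 tcp [ 0.6035 -0.078   0.2298] rot [-1.7987e+02  6.0000e-02 -9.0710e+01] F [-0.2  0.4 -0.7] w 0.011282084491521117 q [ 11.   14.1  -7.9  -0.  -67.8 -11.7]
(0.605112, 0.052, 0.2304, -90.7) row [-0.65, -0.0, -0.002, -0.001, 0.001, -0.0] rows>=2.1 0.0
(0.6067488000000001, 0.184, 0.2304, -90.7) row [-0.66, -0.0, -0.0, 0.0, 0.0, 0.0] rows>=2.1 0.0
```

{"method": "apply_moves", "body": {
  "moves": [
    [0, 0, -0.004, 0, 0, 0],
    [-0.05, 0, -0.004, 0, 0, 0],
    [-0.1, 0, -0.004, 0, 0, 0],
    [-0.15, 0, -0.004, 0, 0, 0],
    [-0.2, 0, -0.004, 0, 0, 0],
    [-0.2, 0, -0.004, 0, 0, 0]
  ]
}}

```text
time_s: 30.35
tcp_pos: [0.604, -0.0371, 0.2307]
eef_rot: [-179.9, 0.1, -90.6]
contact_force: [-0.1, 0.1, -1.5]
gripper_width: 0.0119
```

{"method": "apply_moves", "body": {
  "moves": [
    [-0.06, 0, 0, 0, 0, 0],
    [-0.12, 0, 0, 0, 0, 0],
    [-0.18, 0, 0, 0, 0, 0],
    [-0.24, 0, 0, 0, 0, 0],
    [-0.3, 0, 0, 0, 0, 0],
    [-0.36, 0, 0, 0, 0, 0],
    [-0.42, 0, 0, 0, 0, 0],
    [-0.48, 0, 0, 0, 0, 0],
    [-0.54, 0, 0, 0, 0, 0],
    [-0.54, 0, 0, 0, 0, 0]
  ]
}}

```text
time_s: 31.6
tcp_pos: [0.6052, 0.0719, 0.2308]
eef_rot: [-179.9, 0.1, -90.6]
contact_force: [-0.4, -0.3, -0.9]
gripper_width: 0.012
```

```bash
python3 - <<'E'
from meas import *
st(); cap('side','s14.png')
p=load('side')[0]; cv2.imwrite('pics/s14.png',cv2.resize(p[130:300,220:360],None,fx=3.5,fy=3.5,interpolation=3))
chain((.6036+.0124*.262,.184,.2306,-90.7))
E
```

```text
t 31.6 tcp [0.6052 0.0719 0.2308] rot [-1.7987e+02  7.0000e-02 -9.0580e+01] F [-0.4 -0.3 -0.9] w 0.012028622203352326 q [ 25.1  14.2  -7.7  -0.  -67.9 -25.7]
(0.6068488000000001, 0.184, 0.2306, -90.7) row [-0.563, -0.003, 0.001, -0.001, 0.001, 0.001] rows>=1.8 0.0
```

View pics/s14.png

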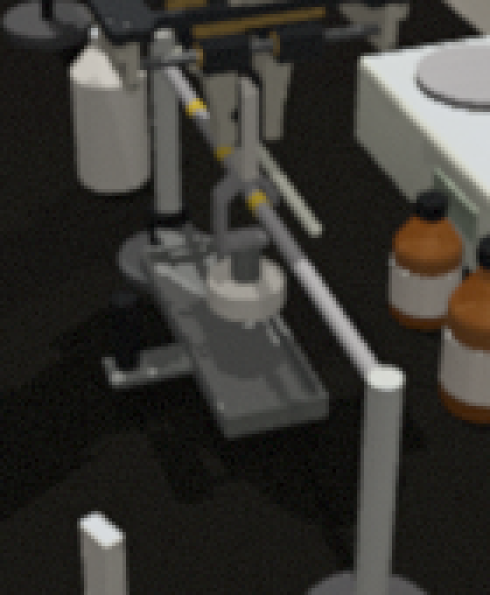

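{"method": "apply_moves", "body": {
  "moves": [
    [-0.06, 0, 0, 0, 0, 0],
    [-0.12, 0, 0, 0, 0, 0],
    [-0.18, 0, 0, 0, 0, 0],
    [-0.24, -0.001, 0, 0, 0, 0],
    [-0.3, -0.001, 0, 0, 0, 0],
    [-0.36, -0.002, 0, 0, 0, 0],
    [-0.42, -0.002, 0, 0, 0, 0],
    [-0.48, -0.002, 0, 0, 0, 0],
    [-0.53, -0.003, 0, 0, 0, 0],
    [-0.563, -0.003, 0, 0, 0, 0],
    [-0.563, -0.003, 0, 0, 0, 0],
    [-0.563, -0.003, 0.003, 0, 0, 0]
  ]
}}

```text
time_s: 33.15
tcp_pos: [0.6071, 0.1838, 0.2304]
eef_rot: [-179.9, 0.1, -90.6]
contact_force: [-0.4, 0.0, -0.9]
gripper_width: 0.012
```

```bash
python3 - <<'E'
from meas import *
st(); cap('side','s15.png')
p=load('side')[0]; cv2.imwrite('pics/s15.png',cv2.resize(p[110:260,210:350],None,fx=4,fy=4,interpolation=3))
E
```

```text
t 33.15 tcp [0.6071 0.1838 0.2304] rot [-1.7986e+02  6.0000e-02 -9.0600e+01] F [-0.4  0.  -0.9] w 0.012030406626346343 q [ 34.5  16.5  -4.6   0.  -68.7 -35.1]
```

View pics/s15.png

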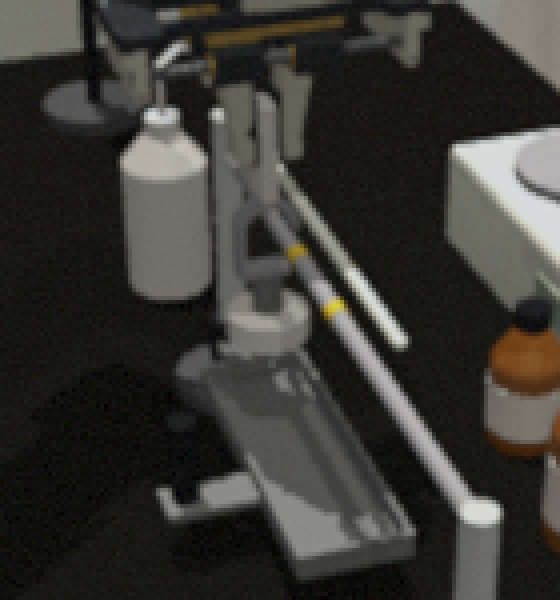

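{"method": "apply_moves", "body": {
  "moves": [
    [0, 0, 0.003, 0, 0, 0],
    [0, 0, 0.004, 0, 0, 0],
    [0, 0, 0.004, 0, 0, 0]
  ]
}}

```text
time_s: 33.58
tcp_pos: [0.6072, 0.1837, 0.2303]
eef_rot: [-179.8, 0.1, -90.6]
contact_force: [-2.7, 0.4, 5.0]
gripper_width: 0.0119
```

{"method": "apply_moves", "body": {
  "moves": [
    [0, 0, 0, 0, 0, 0],
    [0, 0, 0, 0, 0, 0],
    [0, 0, 0, 0, 0, 0],
    [0, 0, 0, 0, 0, 0],
    [0, 0, 0, 0, 0, 0]
  ],
  "hand": 0
}}

```text
time_s: 34.2
tcp_pos: [0.6072, 0.1837, 0.2302]
eef_rot: [-179.8, 0.1, -90.6]
contact_force: [1.1, 1.0, 0.5]
gripper_width: 0.0435
```

{"method": "apply_moves", "body": {
  "moves": [
    [0, 0, -0.1, 0, 0, 0],
    [0, 0, -0.25, 0, 0, 0],
    [0, 0, -0.4, 0, 0, 0],
    [0, 0, -0.5, 0, 0, 0],
    [0, 0, -0.5, 0, 0, 0]
  ]
}}

```text
time_s: 34.83
tcp_pos: [0.6075, 0.1838, 0.3321]
eef_rot: [-179.6, 0.2, -90.6]
contact_force: [0.1, -0.7, -0.1]
gripper_width: 0.044
```

```bash
python3 - <<'E'
from meas import *
st(); cap('side','s16.png');cap('wrist')
p=load('side')[0]; cv2.imwrite('pics/s16.png',cv2.resize(p[110:260,210:350],None,fx=4,fy=4,interpolation=3))
for n in('side','wrist'):
    W=cloud(n); t=box(W,[.57,.14,.255],[.65,.23,.28]); print(len(t), t.mean(0), rect(t[:,:2]) if len(t) else '')
chain((.53,.03,.33,-72),(.46,-.12,.33,-71),(.432,-.196,.30,-71))
E
```

```text
t 34.825 tcp [0.6075 0.1838 0.3321] rot [-179.65    0.18  -90.61] F [ 0.1 -0.7 -0.1] w 0.04396154603627475 q [ 34.5  13.9   4.9   0.1 -80.6 -35.1]
60 [0.60764507 0.17653686 0.26552227] (array([608.3, 180.2]), array([12.6, 25.3]), 0.3)
619 [0.60790438 0.18178236 0.26891599] (array([608. , 183.6]), array([24. , 11.5]), 89.3)
(0.53, 0.03, 0.33, -72) row [0.772, 0.375, -0.004, -0.002, 0.001, -0.207] rows>=2.7 1.7
(0.46, -0.12, 0.33, -71) row [0.605, 0.565, 0.0, -0.0, 0.0, -0.011] rows>=2.6 0.1
(0.432, -0.196, 0.3, -71) row [0.314, 0.256, 0.15, 0.0, 0.0, 0.0] rows>=1.4 0.0
```

View pics/s16.png

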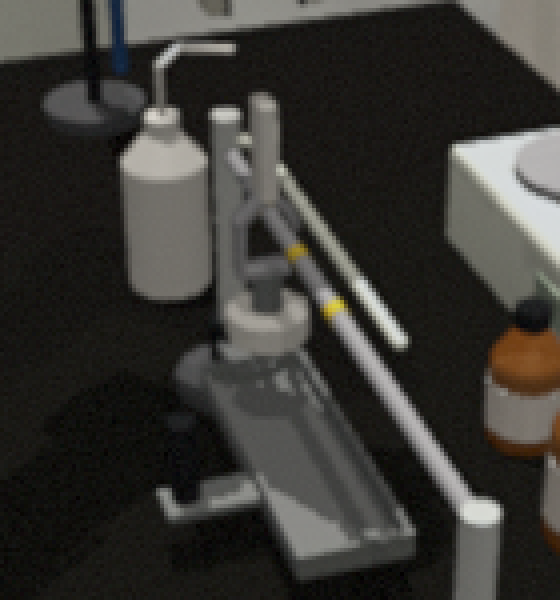

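Carrier 1 hangs upright, its tab at y 0.184 (mark a). Now carrier 2.

{"method": "apply_moves", "body": {
  "moves": [
    [0.4, 0.19, 0, 0, 0, -0.1],
    [0.77, 0.375, 0, 0, 0, -0.207],
    [0.77, 0.375, 0, 0, 0, -0.207],
    [0.77, 0.375, 0, 0, 0, -0.207],
    [0.77, 0.375, 0, 0, 0, -0.207]
  ],
  "hand": -1
}}

```text
time_s: 35.55
tcp_pos: [0.5299, 0.0304, 0.3286]
eef_rot: [-179.9, 0.0, -72.0]
contact_force: [0.7, 0.6, -0.9]
gripper_width: 0.0857
```

{"method": "apply_moves", "body": {
  "moves": [
    [0.605, 0.565, 0, 0, 0, -0.011],
    [0.605, 0.565, 0, 0, 0, -0.011],
    [0.605, 0.565, 0, 0, 0, -0.011],
    [0.605, 0.565, 0, 0, 0, -0.011],
    [0.605, 0.565, 0, 0, 0, -0.011]
  ]
}}

```text
time_s: 36.17
tcp_pos: [0.4604, -0.119, 0.3277]
eef_rot: [-179.9, 0.1, -71.0]
contact_force: [0.2, -1.1, 0.3]
gripper_width: 0.0876
```

```bash
python3 - <<'E'
from meas import *
st(); cap('wrist','w17.png'); cap('side','s17.png')
for n in('wrist','side'):
    t=box(cloud(n),[.36,-.3,.166],[.5,-.13,.18]); u=t[:,:2]-t[:,:2].mean(0); w,v=np.linalg.eigh(u.T@u); print(n,len(t), t.mean(0), rect(t[:,:2]),np.degrees(np.arctan2(*v[::-1,1])))
chain((.4315,-.1955,.25,-70.5),(.4315,-.1955,.131,-70.5))
E
```

```text
t 36.175 tcp [ 0.4604 -0.119   0.3277] rot [-1.7991e+02  6.0000e-02 -7.1020e+01] F [ 0.2 -1.1  0.3] w 0.08763805235332871 q [  9.2  -1.8 -13.5  -0.1 -78.2   9.8]
wrist 368 [ 0.4321488  -0.19525901  0.17119716] (array([ 431.7, -195.2]), array([11.9, 23.7]), 21.6) 111.7653008941552
side 82 [ 0.43168465 -0.19939843  0.17061491] (array([ 432. , -198.1]), array([12.1, 24.1]), 21.1) 112.80416997824919
(0.4315, -0.1955, 0.25, -70.5) row [0.317, 0.263, 0.388, -0.001, 0.001, -0.005] rows>=1.8 0.0
(0.4315, -0.1955, 0.131, -70.5) row [-0.0, -0.0, 0.595, 0.0, 0.0, 0.0] rows>=1.9 0.0
```

View pics/w17.png

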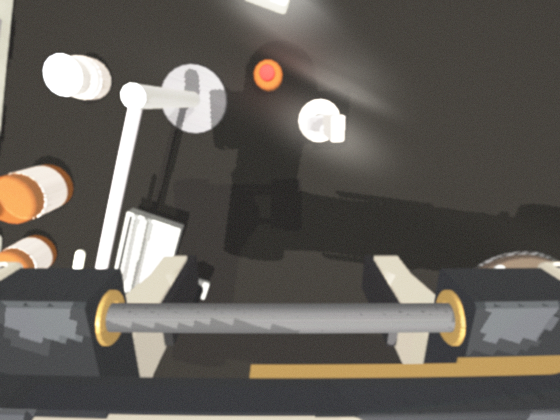

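View pics/s17.png

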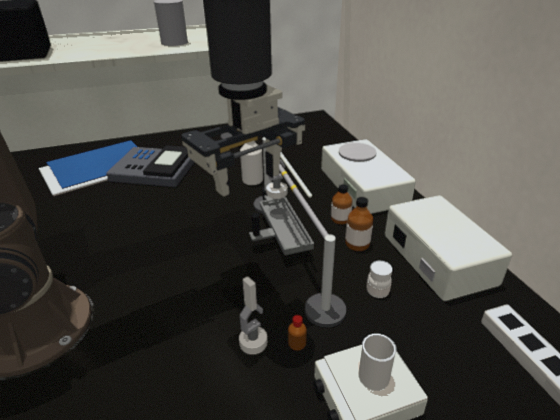

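{"method": "apply_moves", "body": {
  "moves": [
    [0.317, 0.263, 0.2, 0, 0, 0],
    [0.317, 0.263, 0.2, 0, 0, 0],
    [0.317, 0.263, 0.388, 0, 0, 0],
    [0.317, 0.263, 0.6, 0, 0, 0],
    [0.317, 0.263, 0.8, 0, 0, 0],
    [0.317, 0.263, 0.93, 0, 0, 0],
    [0.317, 0.263, 0.98, 0, 0, 0],
    [0.317, 0.263, 0.984, 0, 0, 0],
    [0.317, 0.263, 0.984, 0, 0, 0]
  ]
}}

```text
time_s: 37.4
tcp_pos: [0.4325, -0.1953, 0.1318]
eef_rot: [-179.8, 0.0, -70.9]
contact_force: [-0.0, 0.6, 0.2]
gripper_width: 0.0874
```

{"method": "apply_moves", "body": {
  "moves": [
    [0, 0, 0, 0, 0, 0],
    [0, 0, 0, 0, 0, 0],
    [0, 0, 0, 0, 0, 0],
    [0, 0, 0, 0, 0, 0],
    [0, 0, 0, 0, 0, 0],
    [0, 0, 0, 0, 0, 0],
    [0, 0, 0, 0, 0, 0],
    [0, 0, 0, 0, 0, 0],
    [0, 0, 0, 0, 0, 0]
  ],
  "hand": 1,
  "grip_force": 20
}}

```text
time_s: 38.52
tcp_pos: [0.4324, -0.1952, 0.1316]
eef_rot: [-179.9, 0.0, -70.9]
contact_force: [-0.4, 0.5, -1.0]
gripper_width: 0.0117
```

{"method": "apply_moves", "body": {
  "moves": [
    [0, 0, -0.1, 0, 0, 0],
    [0, 0, -0.3, 0, 0, 0],
    [0, 0, -0.5, 0, 0, 0],
    [0, 0, -0.636, 0, 0, 0],
    [0, 0, -0.636, 0, 0, 0],
    [0, 0, -0.636, 0, 0, 0]
  ]
}}

```text
time_s: 39.28
tcp_pos: [0.4315, -0.1951, 0.2579]
eef_rot: [-179.9, 0.1, -70.9]
contact_force: [-0.2, 0.5, -1.4]
gripper_width: 0.0118
```

```bash
python3 - <<'E'
from meas import *
st(); cap('wrist','w18.png'); cap('side','s18.png')
chain((.50,-.1,.259,-90.7),(.54,-.078,.259,-90.7))
E
```

```text
t 39.275 tcp [ 0.4315 -0.1951  0.2579] rot [-1.799e+02  9.000e-02 -7.094e+01] F [-0.2  0.5 -1.4] w 0.011798141939490293 q [ -0.5  -0.  -20.8  -0.1 -69.2  19.6]
(0.5, -0.1, 0.259, -90.7) row [-0.338, -0.48, -0.006, -0.0, 0.001, 0.22] rows>=1.9 1.8
(0.54, -0.078, 0.259, -90.7) row [-0.112, -0.199, -0.0, 0.0, 0.0, 0.0] rows>=0.7 0.0
```

View pics/w18.png

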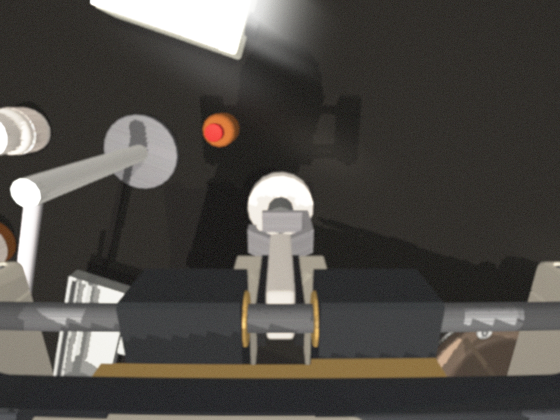

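View pics/s18.png

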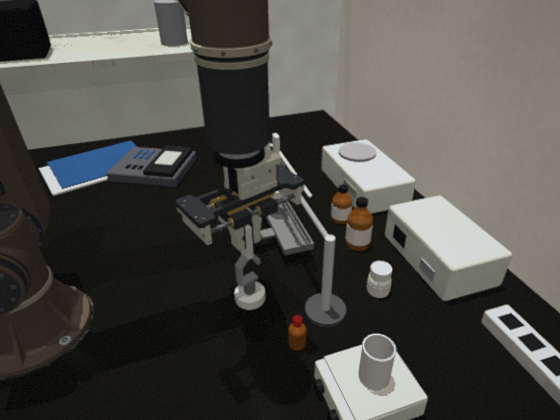

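{"method": "apply_moves", "body": {
  "moves": [
    [-0.06, -0.08, -0.005, 0, 0, 0.06],
    [-0.13, -0.19, -0.005, 0, 0, 0.12],
    [-0.21, -0.3, -0.005, 0, 0, 0.18],
    [-0.28, -0.4, -0.005, 0, 0, 0.22],
    [-0.338, -0.48, -0.005, 0, 0, 0.22],
    [-0.338, -0.48, -0.005, 0, 0, 0.22],
    [-0.338, -0.48, -0.005, 0, 0, 0.22]
  ]
}}

```text
time_s: 40.25
tcp_pos: [0.4997, -0.1002, 0.2583]
eef_rot: [179.9, 0.1, -90.7]
contact_force: [-0.5, -1.3, -1.2]
gripper_width: 0.0117
```

```bash
python3 - <<'E'
from meas import *
st()
chain((.545,-.078,.259,-90.7),(.603,-.078,.259,-90.7))
E
```

```text
t 40.25 tcp [ 0.4997 -0.1002  0.2583] rot [ 1.7995e+02  9.0000e-02 -9.0680e+01] F [-0.5 -1.3 -1.2] w 0.011665498075189124 q [ 10.7   3.7 -16.8  -0.1 -69.5 -11.3]
(0.545, -0.078, 0.259, -90.7) row [-0.114, -0.225, -0.003, 0.001, 0.001, 0.0] rows>=0.8 0.0
(0.603, -0.078, 0.259, -90.7) row [-0.004, -0.29, -0.0, 0.0, 0.0, 0.0] rows>=0.9 0.0
```

{"method": "apply_moves", "body": {
  "moves": [
    [-0.06, -0.1, -0.003, 0, 0, 0],
    [-0.114, -0.2, -0.003, 0, 0, 0],
    [-0.114, -0.26, -0.003, 0, 0, 0],
    [-0.115, -0.32, -0.003, 0, 0, 0],
    [-0.116, -0.38, -0.003, 0, 0, 0],
    [-0.117, -0.44, -0.003, 0, 0, 0],
    [-0.118, -0.49, -0.003, 0, 0, 0],
    [-0.118, -0.515, -0.003, 0, 0, 0],
    [-0.118, -0.515, -0.003, 0, 0, 0],
    [-0.118, -0.515, -0.003, 0, 0, 0]
  ]
}}

```text
time_s: 41.5
tcp_pos: [0.6027, -0.0778, 0.259]
eef_rot: [179.9, 0.1, -90.7]
contact_force: [-0.5, -0.4, -0.9]
gripper_width: 0.0119
```

```bash
python3 - <<'E'
from meas import *
st(); cap('side','s19.png')
p=load('side')[0]; cv2.imwrite('pics/s19.png',cv2.resize(p[150:320,220:360],None,fx=3.5,fy=3.5,interpolation=3))
E
```

```text
t 41.5 tcp [ 0.6027 -0.0778  0.259 ] rot [ 1.7995e+02  9.0000e-02 -9.0680e+01] F [-0.5 -0.4 -0.9] w 0.011935549958889438 q [ 11.   13.2  -5.3  -0.1 -71.5 -11.6]
```

View pics/s19.png

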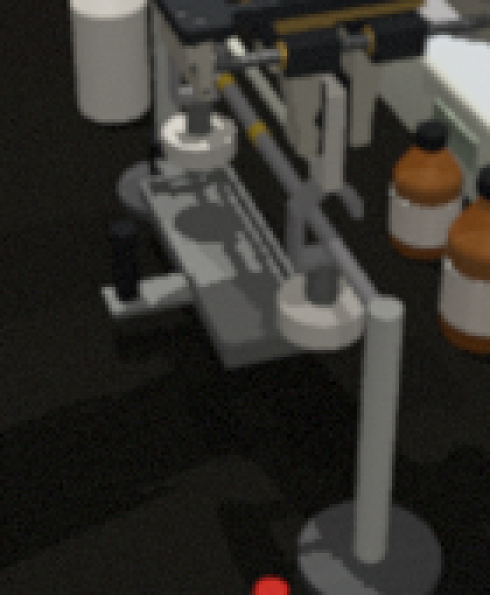

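{"method": "apply_moves", "body": {
  "moves": [
    [0, -0.001, 0.03, 0, 0, 0],
    [0, -0.002, 0.06, 0, 0, 0],
    [0, -0.003, 0.09, 0, 0, 0],
    [0, -0.004, 0.115, 0, 0, 0],
    [0, -0.004, 0.13, 0, 0, 0],
    [0, -0.004, 0.138, 0, 0, 0],
    [0, -0.004, 0.142, 0, 0, 0],
    [0, -0.004, 0.142, 0, 0, 0]
  ]
}}

```text
time_s: 42.55
tcp_pos: [0.6035, -0.0777, 0.2307]
eef_rot: [180.0, 0.1, -90.7]
contact_force: [0.4, 0.2, -1.4]
gripper_width: 0.0115
```

```bash
python3 - <<'E'
from meas import *
st()
chain((.6036+.0124*.08,.002,.2306,-90.7),(.6036+.0124*.192,.114,.2306,-90.7))
E
```

```text
t 42.55 tcp [ 0.6035 -0.0777  0.2307] rot [ 1.7997e+02  9.0000e-02 -9.0670e+01] F [ 0.4  0.2 -1.4] w 0.011515648613706995 q [ 11.   14.2  -7.7  -0.1 -68.1 -11.6]
(0.604592, 0.002, 0.2306, -90.7) row [-0.399, -0.001, 0.001, 0.0, 0.001, 0.0] rows>=1.3 0.0
(0.6059808, 0.114, 0.2306, -90.7) row [-0.56, -0.0, -0.0, 0.0, 0.0, 0.0] rows>=1.8 0.0
```

{"method": "apply_moves", "body": {
  "moves": [
    [-0.04, 0, 0, 0, 0, 0],
    [-0.09, 0, 0, 0, 0, 0],
    [-0.15, 0, 0, 0, 0, 0],
    [-0.21, 0, 0, 0, 0, 0],
    [-0.27, 0, 0, 0, 0, 0],
    [-0.33, 0, 0, 0, 0, 0],
    [-0.38, 0, 0, 0, 0, 0],
    [-0.4, 0, 0, 0, 0, 0],
    [-0.4, 0, 0, 0, 0, 0]
  ]
}}

```text
time_s: 43.68
tcp_pos: [0.6044, 0.0025, 0.2308]
eef_rot: [180.0, 0.1, -90.7]
contact_force: [-1.1, 0.2, -1.1]
gripper_width: 0.0122
```

{"method": "apply_moves", "body": {
  "moves": [
    [-0.05, 0, 0, 0, 0, 0],
    [-0.11, 0, 0, 0, 0, 0],
    [-0.17, 0, 0, 0, 0, 0],
    [-0.23, 0, 0, 0, 0, 0],
    [-0.29, 0, 0, 0, 0, 0],
    [-0.35, 0, 0, 0, 0, 0],
    [-0.41, 0, 0, 0, 0, 0],
    [-0.47, 0, 0, 0, 0, 0],
    [-0.53, 0, 0, 0, 0, 0],
    [-0.56, 0, 0, 0, 0, 0],
    [-0.56, 0, 0, 0, 0, 0]
  ]
}}

```text
time_s: 45.05
tcp_pos: [0.6057, 0.1149, 0.231]
eef_rot: [180.0, 0.1, -90.6]
contact_force: [0.9, 0.2, -1.3]
gripper_width: 0.0121
```

```bash
python3 - <<'E'
from meas import *
st(); cap('side','s20.png')
p=load('side')[0]; cv2.imwrite('pics/s20.png',cv2.resize(p[110:260,210:350],None,fx=4,fy=4,interpolation=3))
E
```

```text
t 45.05 tcp [0.6057 0.1149 0.231 ] rot [ 1.7996e+02  9.0000e-02 -9.0620e+01] F [ 0.9  0.2 -1.3] w 0.01207864186554883 q [ 28.8  14.9  -6.7  -0.1 -68.4 -29.4]
```

View pics/s20.png

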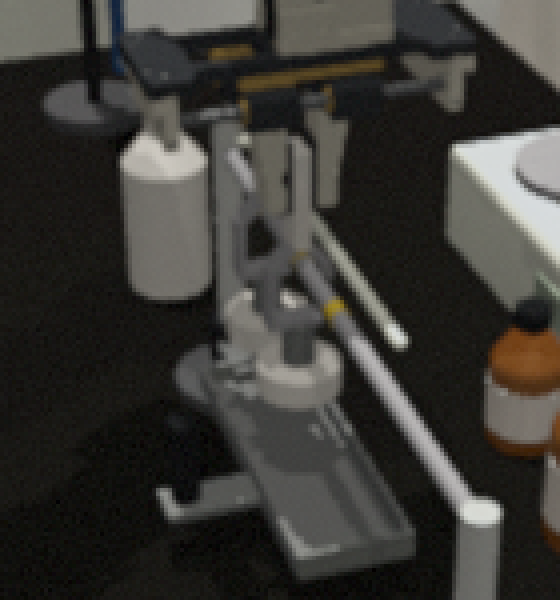

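{"method": "apply_moves", "body": {
  "moves": [
    [0.005, -0.001, 0, 0, 0, 0],
    [0.005, -0.001, 0.003, 0, 0, 0],
    [0.005, -0.001, 0.006, 0, 0, 0],
    [0.005, -0.001, 0.007, 0, 0, 0],
    [0.005, -0.001, 0.007, 0, 0, 0]
  ]
}}

```text
time_s: 45.72
tcp_pos: [0.6062, 0.1133, 0.2301]
eef_rot: [-180.0, 0.1, -90.6]
contact_force: [1.4, -1.5, 2.4]
gripper_width: 0.012
```

{"method": "apply_moves", "body": {
  "moves": [
    [0, 0, 0, 0, 0, 0],
    [0, 0, 0, 0, 0, 0],
    [0, 0, 0, 0, 0, 0],
    [0, 0, 0, 0, 0, 0],
    [0, 0, 0, 0, 0, 0]
  ],
  "hand": 0
}}

```text
time_s: 46.35
tcp_pos: [0.6062, 0.1133, 0.23]
eef_rot: [-180.0, 0.1, -90.6]
contact_force: [0.7, 0.0, 0.2]
gripper_width: 0.0435
```

{"method": "apply_moves", "body": {
  "moves": [
    [0, 0, -0.1, 0, 0, 0],
    [0, 0, -0.25, 0, 0, 0],
    [0, 0, -0.4, 0, 0, 0],
    [0, 0, -0.5, 0, 0, 0],
    [0, 0, -0.5, 0, 0, 0]
  ]
}}

```text
time_s: 46.98
tcp_pos: [0.6068, 0.1134, 0.3318]
eef_rot: [-179.8, 0.1, -90.6]
contact_force: [-0.4, -0.1, -0.9]
gripper_width: 0.0437
```

```bash
python3 - <<'E'
from meas import *
st(); cap('side');cap('wrist','w21.png')
for n in('side','wrist'):
  for y0,y1 in((.15,.23),(.08,.15)):
    W=cloud(n); t=box(W,[.57,y0,.255],[.65,y1,.28]); print(n,len(t), t.mean(0), rect(t[:,:2]) if len(t) else '')
chain((.50,-.02,.34,-90),)
E
```

```text
t 46.975 tcp [0.6068 0.1134 0.3318] rot [-1.7982e+02  1.5000e-01 -9.0630e+01] F [-0.4 -0.1 -0.9] w 0.04366956912750036 q [ 28.7  12.3   2.8  -0.  -80.3 -29.3]
side 61 [0.60758328 0.17676656 0.2653213 ] (array([608.7, 179.9]), array([26.3, 12.9]), 87.8)
side 69 [0.60608899 0.10711822 0.26471961] (array([606.9, 110.2]), array([11.9, 29.3]), 0.1)
wrist 182 [0.60772446 0.17253471 0.26358118] (array([607.5, 172.9]), array([ 2.9, 11.8]), 85.9)
wrist 620 [0.60635912 0.11132945 0.26894213] (array([606.3, 113.1]), array([23.9, 11.7]), 89.7)
(0.5, -0.02, 0.34, -90) row [0.672, 0.522, -0.054, 0.0, 0.001, -0.007] rows>=2.7 0.1
```

Both are hung. I'll move clear toward the robot and do a full check.

{"method": "apply_moves", "body": {
  "moves": [
    [0.3, 0.23, -0.054, 0, 0, 0],
    [0.672, 0.6, -0.054, 0, 0, 0],
    [0.672, 0.9, -0.054, 0, 0, 0],
    [0.9, 0.9, -0.054, 0, 0, 0],
    [1, 0.9, -0.054, 0, 0, 0],
    [1, 0.9, -0.054, 0, 0, 0]
  ]
}}

```text
time_s: 47.82
tcp_pos: [0.4224, -0.0862, 0.3396]
eef_rot: [180.0, 0.1, -90.8]
contact_force: [-0.2, -0.2, 0.3]
gripper_width: 0.044
```

```bash
python3 - <<'E'
from meas import *
st(); cap('side','s22.png');cap('top','t22.png')
p=load('side')[0]; cv2.imwrite('pics/s22b.png',cv2.resize(p[110:260,210:350],None,fx=4,fy=4,interpolation=3))
W=cloud('top')
for y0,y1 in((.15,.23),(.08,.15)):
    t=box(W,[.57,y0,.255],[.65,y1,.28]); print(len(t), t.mean(0) if len(t) else '', rect(t[:,:2]) if len(t) else '')
t=box(W,[.52,.0,.048],[.58,.2,.056])
ys=np.arange(.01,.18,.01); e=[q.min() if len(q:=t[(abs(t[:,1]-y)<.006)][:,0]) else np.nan for y in ys]; e=np.array(e);g=np.isfinite(e); print('tray front slope',np.polyfit(ys[g],e[g],1))
B=box(cloud('side'),[.5,-.45,.12],[.7,-.3,.14]);print('beaker',rect(B[:,:2]))
E
```

```text
t 47.825 tcp [ 0.4224 -0.0862  0.3396] rot [ 1.7995e+02  9.0000e-02 -9.0770e+01] F [-0.2 -0.2  0.3] w 0.044005410850396644 q [ 14.8  -6.7 -16.4  -0.1 -80.3 -15.5]
82 [0.60622947 0.18231182 0.26794096] (array([606.7, 183.2]), array([12.5, 24.7]), 2.8)
73 [0.60413203 0.11181626 0.26827825] (array([604.3, 112.2]), array([11.2, 23.7]), 0.0)
tray front slope [0.00981392 0.56321176]
beaker (array([ 602.4, -374.1]), array([54. , 52.2]), 20.1)
```

View pics/s22.png

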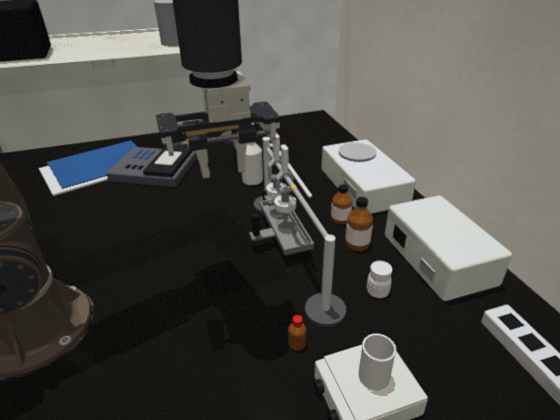

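View pics/s22b.png

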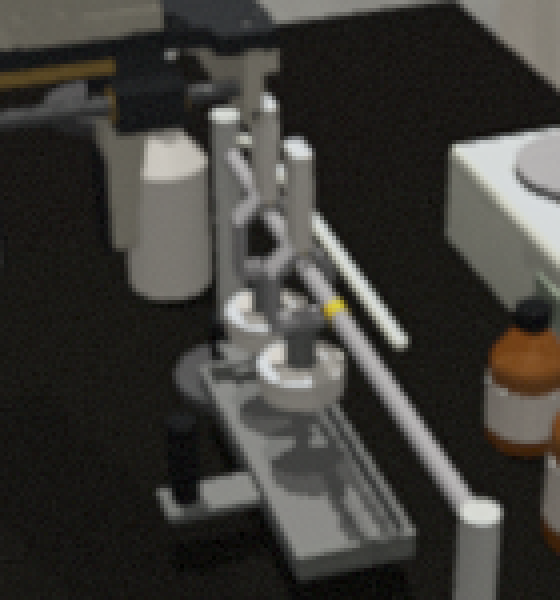

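View pics/t22.png

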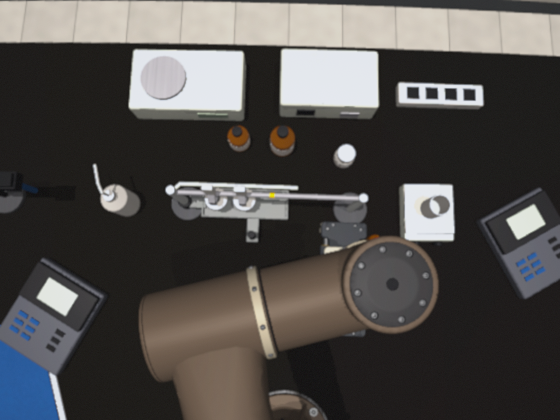

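{"method": "apply_moves", "body": {
  "moves": [
    [0, 0, 0, 0, 0, 0],
    [0, 0, 0, 0, 0, 0],
    [0, 0, 0, 0, 0, 0],
    [0, 0, 0, 0, 0, 0],
    [0, 0, 0, 0, 0, 0],
    [0, 0, 0, 0, 0, 0],
    [0, 0, 0, 0, 0, 0],
    [0, 0, 0, 0, 0, 0]
  ]
}}

```text
time_s: 48.92
tcp_pos: [0.4234, -0.0848, 0.3394]
eef_rot: [179.9, 0.1, -90.7]
contact_force: [-0.0, 0.9, -0.2]
gripper_width: 0.0439
```

```bash
python3 - <<'E'
from meas import *
cap('side'); W=cloud('side')
for y0,y1 in((.145,.23),(.075,.145)):
    t=box(W,[.57,y0,.255],[.65,y1,.28]); print(len(t),rect(t[:,:2]))
print(r.close_job())
E
```

```text
30 (array([610.1, 176.2]), array([16.2, 10.2]), 71.7)
68 (array([606.6, 109.7]), array([13.1, 27.2]), 0.2)
the job is handed in; nothing more can be done
None
```

The job is done and handed in at about 49 s of the 210 s allowed. The hand-in gives no verdict.

- **Beaker:** it stands within about 4 mm of the middle of the stirrer's plate.
- **Drip tray:** I swung it by its knob until it met the end stop, with about 26 N of resistance against the hinge's roughly 1.3 N. Its front edge looked parallel to the rail, within 0.1 to 0.15° by camera.
- **Carriers:** only two were in the scene. I hooked both on at the open part of the rail and slid them under the guard bar. Carrier 1 hangs at mark a and carrier 2 at mark b, each upright and within about 2 mm of its mark. The arm is clear of both.
- **Other bottles:** they all appear to be where they started.

**Checks that disagreed:**
- **Side camera:** it reads y about 3 mm lower than the top and wrist cameras, which agree with each other; I relied on those two.
- **Last side reading of carrier 1:** it caught only 30 points, probably because the gripper was partly in the way. It read about 4 mm from the side camera's earlier value (7 mm from the others), so I gave it little weight.

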